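Reset the tripped pulp beater with its key

ROBOT

A 6-joint arm with a two-finger parallel gripper is mounted at the origin on the work surface. World frame = base frame: x ahead of the robot, y to its left, z up, the work surface at z = 0. Lengths are in m, angles in rad, forces in N, time in s.
With the tool pointing down it reaches from about 0.275 to 1 m from the base axis. Payload 8.4 kg.
Tool frame: the origin (TCP) lies at the very end of the fingers, on their centre line; the grasp point (between the pads) lies 19 mm behind it; y points along the fingers, x is the direction in which the jaws open and shut, and the axes are right-handed (so a half turn about y gives the same grasp; the last joint's range is limited). The gripper opens to 85 mm and grips with 20 to 120 N. Pads are 22 mm wide; open, the fingers measure 114 mm over their backs; the gripper's body (76 mm by 85 mm) begins 54 mm behind the grasp point. The pads swing forward as they close: fully open they stand 13 mm farther back than shut.
Start: joints at [-1.268, 0.353, 1.633, -0, 1.155, -0.002], TCP at [0.188, -0.596, 0.231] pointing down, gripper open.
Joint ranges: [-2.63, 2.63], [-0.92, 2.1], [0.06, 2.66], [-1.3, 4.44], [0, 2.69], [-3.02, 3.02]. Speed limits (rad/s): [2.22, 2.22, 2.79, 3.14, 3.14, 3.14].

INTERFACE

Orientations are given as a unit quaternion [x, y, z, w].
In Python, from rig import * gives the robot as it stands.
- The arm moves only by the shell command python3 -m inch 'ROWS' [FORCE]. ROWS is JSON, a list of rows, each an object of numbers: "rx", "ry", "rz": the turn, a rotation vector about the tool's x, y, z in degrees; "x", "y", "z": the shift along the tool's x, y, z in mm; "fingers": the opening, from 0 (shut) to 1 (fully open). A call has exactly 5 rows; each row shifts and turns the commanded pose from where the row before left it, along the tool's axes as they then stand; what a row does not reach is not made up. A row lasts 1/12 s, in which the tool goes at most 41.7 mm and 7.16 degrees, less where a joint would pass 70% of its speed; a pose out of reach is approached as far as the arm can. A call with a gripper value outside its range is refused whole. The fingers move at their own pace and stop on an object; FORCE is the grip in N (left out, the last holds). Time passes only in rows, so rows that do not move let the fingers close, or fill a call up. It gives the time, the measured TCP pose, the force and the opening at its end, in the units of the state.
- read_state(): the state, without advancing time (a new reading comes with each control period).
- grab_frame(name): name is "scene" or "top" or "wrist"; returns (picture, depth): 384x512x3 uint8, blue, green, red; 384x512 float32, m along the optical axis (not along the pixel's ray), 0 where there is no reading.
- camera_params(name): a dict with "fx", "fy", "cx", "cy" (pixels), "R" (3x3) and "t" (3): a world point X has camera coordinates R X + t. Camera axes: x right, y down, z forward; pixel columns grow to the right and rows downward; lengths in m; the calibration is good to about 2 mm. A picture is of the moment at which its call begins: read the wrist's pose just before it. camera_params takes no time and is no camera call; for the wrist camera it gives the pose at the moment of the call.
- sign_off(): hands the job in, once; it reports no verdict.
Trained networks look in the newest picture that a camera, given by its name, has taken for a name from the list of things; names that differ only in an ending like _2 or _b are one class to them, and where a whole thing is asked for, a point or a joint stands for the part that bears it (a point fixed in the world has none). Each returns a list of dicts, best first, with "confidence" (0 to 1); they miss things now and then, are a little off and sometimes report something else, mostly with a low value. They report only what shows in the picture. A call takes as long as a camera call.
- look_for(camera, query): "bbox" ([centre column, centre row, width, height] as shares, 0 to 1, of the picture: columns of its width, rows of its height, round what is visible of it).
The state is a dict: "t": time; "joint_pos": joint angles; "qvel": joint speeds; "joint_torque": joint torques, N m; "ee_pos": TCP position; "ee_rot": TCP orientation; "force": force on the tool from outside, world axes, zero at the start; "moment": the same for the moment, N m; "gripper_width": opening from 0.0 (shut) to 1.0 (fully open).
Only numpy, scipy, OpenCV 4.12 (cv2) and the standard library are available. Lean on these libraries where they do the work, as an engineer would, in place of code of your own. Each camera call takes 0.05 s, during which the arm holds its last target.

TASK

The pulp beater has tripped and has to be reset at its control box. Take the red key from the wooden key block, push it fully home in the key switch, turn it clockwise as far as its stop and keep it there for one second, turn it all the way back to its upright stop, draw it straight out and stand it back fully down in its own slot in the block. Feel your way and never force the key; leave the other two keys, the jar and the emergency stop alone.

Things in the scene. Friction and masses are not known exactly. Their poses are not given: they have to be found in the camera images.
- red_key_bow (a point): centre of the red plastic bow (head) of the beater's key: 28 mm wide (its x), 9 mm thick (y), 34 mm tall (z, up), so 17 mm above and below this point. Below it a round steel collar, 16 mm across and 8 mm long, then the flat blade. Key 30 g
- red_key_tip (a point): tip of the red key's blade, 49 mm below the bow's centre, same axes. The steel blade is 24 mm long, 12 mm wide (x), 3 mm thick (y), its first 3 mm tapered from 7 x 2 mm; 8 to 16 mm from the tip both edges are cut back to a 6 mm waist. It fits either way round
- blue_key_bow (a point): centre of the bow of the blue key, same shape, standing in another slot of the block: leave alone
- yellow_key_bow (a point): centre of the bow of the yellow key, same shape, standing in another slot of the block: leave alone
- key_block: fixed oak key block, 165 (its x) x 48 (y) x 36 mm high; origin at the centre of its underside. Three slots 14.5 mm long (x), 5.5 mm wide (y), 27 mm deep, open upward, at x = -52, 0 and 52 mm, y = 0; in each a key stands blade down, collar on the block's top, wide side along the block. Which key is in which slot varies
- control_box: fixed grey control box of the pulp beater, 90 (its x) x 230 (y) x 70 mm high; origin at the centre of its underside. On top in a row along y: key switch at +75 mm, amber lamp (29 mm across, 18 mm tall) at 0, red mushroom emergency stop (40 mm across, on a yellow collar 56 mm across, 22 mm tall) at -68 mm
- keyway (a point): centre of the key switch's slot on the face of its brass plug (20 mm across, steel bezel 35 mm), 82 mm above the bench. Axes as the box's: upright, the slot runs along x, z up. Slot 13.4 x 4.2 mm (0.6 mm spare each side). Key home: collar on the face, blade 24 mm in. An inner plate, 9 to 14 mm down, then holds it by its waist whenever it is turned over about 7 degrees from upright
- key_switch (a joint): angle of the plug, rad: 0 upright, a firm stop and the only position where the key goes in or out; grows clockwise seen from above to a second firm stop at about 70 degrees. No return spring: it drags with about 0.05 N m and stays where it is left; over about 0.3 N m against a stop is too much. The key has several degrees of play in the slot either way before the plug follows, so turn it until the stop is felt, both ways
- stop (a joint): travel of the emergency stop, m: 0 out, 0.006 pressed: leave alone
- petal_jar_mid (a point): middle of a loose glass jar of dried petals, 72 mm across, 114 mm high, 55 mm above its foot: leave alone

How it is judged:
By the outcome, as a careful person would: the job done as asked, in the order asked, and still so for the second after the job is handed in, with the robot touching nothing.
It also fails if it takes over 72 s, if anything falls off the work surface, if the arm or the gripper's body presses on something with over 40 N, if the wrist force passes 120 N, or if a joint passes its speed limit or range.

## Working session

There is one attempt and no reset: what is moved stays moved. The work goes in short steps, Python scripts to look and compute and a shell command to move; the robot and the scene stay as the last step left them, time stands still between calls to the robot, and variables do not carry over. Pictures are saved under pics/ and viewed, and the job is handed in when it is done.

```bash
ls; mkdir -p pics; cat > h.py <<'E'
from rig import *
import numpy as np, cv2
from scipy.spatial.transform import Rotation as Rn
def pix2w(cam,u,v,d,p=None):
    p=p or camera_params(cam)
    c=np.array([(u-p['cx'])/p['fx']*d,(v-p['cy'])/p['fy']*d,d])
    return np.array(p['R']).T@(c-np.array(p['t']))
def cloud(cam,dep,p=None):
    p=p or camera_params(cam)
    v,u=np.mgrid[0:dep.shape[0],0:dep.shape[1]]
    c=np.stack([(u-p['cx'])/p['fx']*dep,(v-p['cy'])/p['fy']*dep,dep],-1)
    return (c-np.array(p['t']))@np.array(p['R'])
E
python3 - <<'E'
from h import *
s=read_state(); print(s)
for n in ("scene","top","wrist"):
    p=camera_params(n); im,d=grab_frame(n); cv2.imwrite(f'pics/{n}0.png',im); np.savez(f'{n}0.npz',im=im,d=d,R=p['R'],t=p['t'])
    print(n,p['fx'],p['cx'],p['cy'],np.round(p['R'],3).tolist(),np.round(p['t'],3).tolist())
E
```

```text
pics
{'t': 0.0, 'joint_pos': array([-1.26838763e+00,  3.53626231e-01,  1.63412596e+00,  1.41124446e-05,
        1.15520518e+00, -2.39405387e-03]), 'qvel': array([ 1.82858857e-03, -1.15534828e-04,  6.42062627e-04, -9.34346561e-05,
       -1.27572363e-04,  3.35581398e-04]), 'joint_torque': array([ 8.09372832e-04, -6.05253124e+01, -3.42061615e+01,  2.38331177e-04,
        9.62779013e-03, -1.52990862e-05]), 'ee_pos': array([ 0.18743293, -0.59573863,  0.23057887]), 'ee_rot': array([-0.56981938,  0.41868579, -0.41791453,  0.57039945]), 'force': array([0.33968636, 0.82544282, 0.22630867]), 'moment': array([ 0.02970324, -0.02986604, -0.03972787]), 'gripper_width': 0.9993043191362837}
scene 403.8308449082592 253.8189745295949 190.7911017995912 [[-0.014, 1.0, 0.017], [0.55, 0.021, -0.835], [-0.835, -0.002, -0.55]] [0.012, -0.307, 1.427]
top 347.9153574859764 261.21916776602745 195.47168101072964 [[-0.004, -1.0, -0.027], [-0.994, 0.007, -0.111], [0.111, 0.026, -0.993]] [0.023, 0.648, 0.804]
wrist 320.41913901835727 256.39768898412245 196.04485404911682 [[0.301, -0.954, -0.001], [-0.901, -0.285, 0.327], [-0.312, -0.097, -0.945]] [-0.623, -0.041, 0.382]
```

View pics/scene0.png

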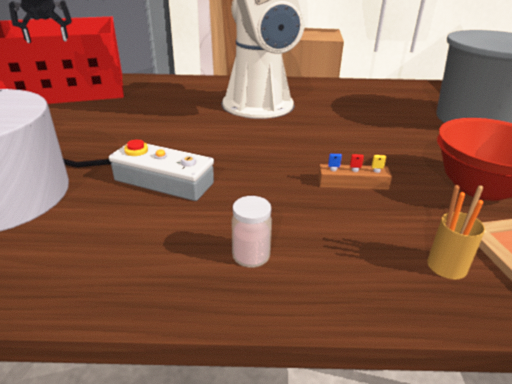

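View pics/top0.png

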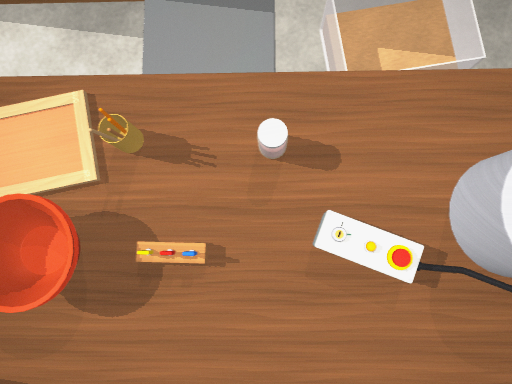

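View pics/wrist0.png

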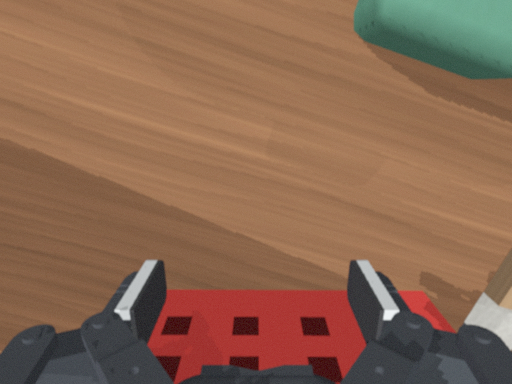

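The scene view shows the block with blue, red and yellow bows at about (334,160), (357,160) and (379,161), so red is in the middle. The control box is at about (160,168) and the jar at (252,232). In the top view the block is at (171,253), the red bow at (167,253), and the keyswitch at (340,234).

```bash
python3 - <<'E'
from h import *
def L(n):
    z=np.load(n+'0.npz'); return z['im'],z['d'],cloud(n,z['d'])
for n in ("top","scene"):
    im,d,W=L(n); hsv=cv2.cvtColor(im,cv2.COLOR_BGR2HSV)
    H,S,V=hsv[...,0],hsv[...,1],hsv[...,2]
    roi=(W[...,0]>0.2)&(W[...,0]<0.8)&(abs(W[...,1])<.7)&(W[...,2]>0.02)&(W[...,2]<.2)
    for nm,m in dict(red=((H<5)|(H>174))&(S>180),blue=(H>100)&(H<125)&(S>150),yel=(H>22)&(H<33)&(S>170)).items():
        m=(m&roi).astype(np.uint8); k,lab,st,c=cv2.connectedComponentsWithStats(m)
        for i in range(1,k):
            if 8<st[i,4]<700:
                w=W[lab==i]; print(n,nm,c[i].round(1),st[i],np.median(w,0).round(3),w.min(0).round(3),w.max(0).round(3))
    # box top, block top
    for nm,zz,xr in (("box",(.06,.078),(-.6,0)),("block",(.028,.042),(0,.6))):
        m=(W[...,2]>zz[0])&(W[...,2]<zz[1])&(W[...,1]>xr[0])&(W[...,1]<xr[1])&(W[...,0]>.2)&(W[...,0]<.7)
        k,lab,st,c=cv2.connectedComponentsWithStats(m.astype(np.uint8))
        i=1+np.argmax(st[1:,4]); w=W[lab==i]; r=cv2.minAreaRect((w[:,:2]*1000).astype(np.float32))
        print(n,nm,st[i],r,np.median(w[:,2]))
z=np.load('top0.npz')
cv2.imwrite('pics/topcrop.png',np.hstack([cv2.resize(z['im'][225:280,125:215],None,fx=4.2,fy=4.2,interpolation=2),cv2.resize(z['im'][205:260,310:400],None,fx=4.2,fy=4.2,interpolation=2)]))
for q in ("keyway","red_key_bow"):
  for c in("top","scene"): print(q,c,look_for(c,q)[:2])
E
```

```text
top red [ 61.6 211.7] [ 59 210   6   5  11] [0.607 0.464 0.105] [0.602 0.46  0.102] [0.611 0.471 0.106]
top red [ 66.  217.8] [ 64 215   5   6  14] [0.593 0.455 0.104] [0.588 0.448 0.102] [0.6   0.461 0.108]
top red [ 71.8 227.2] [ 70 225   5   4  10] [0.572 0.441 0.104] [0.571 0.436 0.102] [0.577 0.445 0.107]
top red [ 74.3 235.3] [ 71 230   8  13  28] [0.555 0.435 0.104] [0.539 0.427 0.063] [0.566 0.46  0.107]
top red [ 75.7 252.1] [ 72 242   7  21  49] [0.518 0.427 0.105] [0.492 0.422 0.059] [0.539 0.461 0.109]
top red [400.7 257.2] [392 249  18  18 244] [ 0.504 -0.287  0.093] [ 0.485 -0.305  0.083] [ 0.522 -0.27   0.097]
top red [166.9 252.4] [160 251  15   4  55] [0.515 0.233 0.078] [0.511 0.222 0.053] [0.518 0.249 0.082]
top red [ 71.  268.5] [ 69 265   5   8  11] [0.483 0.438 0.104] [0.475 0.433 0.102] [0.489 0.442 0.107]
top red [ 68.  276.5] [ 65 273   7   8  20] [0.465 0.443 0.104] [0.457 0.436 0.102] [0.472 0.45  0.108]
top blue [189.2 253.3] [183 252  13   4  46] [0.513 0.182 0.078] [0.509 0.171 0.068] [0.516 0.196 0.081]
top yel [370.5 245.9] [366 242  10   9  70] [ 0.52
[... 1191 characters left out ...]
  95] [0.52  0.29  0.064] [0.513 0.278 0.049] [0.524 0.301 0.081]
scene box [ 109  144  104   36 1824] ((530.8155517578125, -225.73687744140625), (231.9630584716797, 93.44853973388672), 69.00053405761719) 0.07131020339341554
scene block [319 164  73  16 813] ((515.6564331054688, 236.81658935546875), (165.85911560058594, 53.101646423339844), 88.43006896972656) 0.037460732870430585
keyway top [{'bbox': [0.8062, 0.6553, 0.3877, 0.2148], 'confidence': 0.67}]
keyway scene [{'bbox': [0.2702, 0.4474, 0.2959, 0.1505], 'confidence': 0.73}]
red_key_bow top [{'bbox': [0.3284, 0.6548, 0.0311, 0.0128], 'confidence': 0.54}]
red_key_bow scene [{'bbox': [0.6952, 0.4201, 0.0252, 0.0375], 'confidence': 0.51}]
```

View pics/topcrop.png

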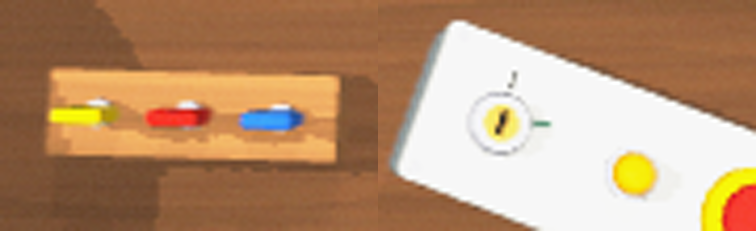

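```bash
python3 - <<'E'
from h import *
s=read_state(); R=Rn.from_quat(s['ee_rot']).as_matrix(); print(R.round(4))
print(np.degrees(np.arctan2(R[1,0],R[0,0])), s['t'])
p=camera_params('wrist'); C=-np.array(p['R']).T@p['t']
print('cam in tool',(R.T@(C-s['ee_pos'])).round(4)); print('cam axes in tool',(np.array(p['R'])@R).round(3))
E
```

```text
[[ 3.001e-01 -1.000e-04  9.539e-01]
 [-9.539e-01  3.000e-04  3.001e-01]
 [-3.000e-04 -1.000e+00  0.000e+00]]
-72.53849572210724 0.35
cam in tool [-0.0017 -0.1429  0.0863]
cam axes in tool [[ 1.     0.     0.001]
 [ 0.001 -0.327 -0.945]
 [ 0.     0.945 -0.327]]
```

```bash
for i in 1; do python3 -m inch '[{"x":-27.8,"y":0,"z":22.5,"fingers":0.6},{"x":-27.8,"y":0,"z":22.5},{"x":-27.8,"y":0,"z":22.5},{"x":-27.8,"y":0,"z":22.5},{"x":-27.8,"y":0,"z":22.5}]' 60; done
python3 -m inch '[{"x":-27.8,"y":2,"z":22.5},{"x":-27.8,"y":2,"z":22.5},{"x":-27.8,"y":2,"z":22.5},{"x":-27.8,"y":2,"z":22.5},{"x":-27.8,"y":2,"z":22.5}]'
python3 -m inch '[{"x":-27.8,"y":2,"z":22.5},{"x":-27.8,"y":2,"z":22.5},{"x":-27.8,"y":2,"z":22.5},{"x":-27.8,"y":2,"z":22.5},{"x":-27.8,"y":2,"z":22.5}]'
```

```text
$[0]: bad value
$[0]: bad value
$[0]: bad value
```

```bash
python3 -m inch --help; python3 -m inch '[{"rx":0,"ry":0,"rz":0,"x":-27.8,"y":0,"z":22.5,"fingers":0.6},{"rx":0,"ry":0,"rz":0,"x":-27.8,"y":0,"z":22.5,"fingers":0.6},{"rx":0,"ry":0,"rz":0,"x":-27.8,"y":0,"z":22.5,"fingers":0.6},{"rx":0,"ry":0,"rz":0,"x":-27.8,"y":0,"z":22.5,"fingers":0.6},{"rx":0,"ry":0,"rz":0,"x":-27.8,"y":0,"z":22.5,"fingers":0.6}]' 60
```

```text
t: 0.77
ee_pos: [0.2534, -0.4283, 0.2313]
ee_rot: [-0.57, 0.418, -0.419, 0.57]
force: [0.2, 0.3, -0.4]
gripper_width: 0.6invalid input: not JSON, or not a number
```

```bash
python3 -m inch '[{"rx":0,"ry":0,"rz":0,"x":-27.8,"y":2,"z":22.5,"fingers":0.6},{"rx":0,"ry":0,"rz":0,"x":-27.8,"y":2,"z":22.5,"fingers":0.6},{"rx":0,"ry":0,"rz":0,"x":-27.8,"y":2,"z":22.5,"fingers":0.6},{"rx":0,"ry":0,"rz":0,"x":-27.8,"y":2,"z":22.5,"fingers":0.6},{"rx":0,"ry":0,"rz":0,"x":-27.8,"y":2,"z":22.5,"fingers":0.6}]'
python3 -m inch '[{"rx":0,"ry":0,"rz":0,"x":-27.8,"y":2,"z":22.5,"fingers":0.6},{"rx":0,"ry":0,"rz":0,"x":-27.8,"y":2,"z":22.5,"fingers":0.6},{"rx":0,"ry":0,"rz":0,"x":-27.8,"y":2,"z":22.5,"fingers":0.6},{"rx":0,"ry":0,"rz":0,"x":-27.8,"y":2,"z":22.5,"fingers":0.6},{"rx":0,"ry":0,"rz":0,"x":-27.8,"y":2,"z":22.5,"fingers":0.6}]'
python3 -m inch '[{"rx":0,"ry":0,"rz":0,"x":-27.8,"y":2,"z":22.5,"fingers":0.6},{"rx":0,"ry":0,"rz":0,"x":-27.8,"y":2,"z":22.5,"fingers":0.6},{"rx":0,"ry":0,"rz":0,"x":-27.8,"y":2,"z":22.5,"fingers":0.6},{"rx":0,"ry":0,"rz":0,"x":-27.8,"y":2,"z":22.5,"fingers":0.6},{"rx":0,"ry":0,"rz":0,"x":-27.8,"y":2,"z":22.5,"fingers":0.6}]'
python3 -m inch '[{"rx":0,"ry":0,"rz":0,"x":-27.8,"y":2,"z":22.5,"fingers":0.6},{"rx":0,"ry":0,"rz":0,"x":-27.8,"y":2,"z":22.5,"fingers":0.6},{"rx":0,"ry":0,"rz":0,"x":-27.8,"y":2,"z":22.5,"fingers":0.6},{"rx":0,"ry":0,"rz":0,"x":-27.8,"y":2,"z":22.5,"fingers":0.6},{"rx":0,"ry":0,"rz":0,"x":-27.8,"y":2,"z":22.5,"fingers":0.6}]'
python3 -m inch '[{"rx":0,"ry":-7,"rz":0,"x":0,"y":5,"z":0,"fingers":0.6},{"rx":0,"ry":-7,"rz":0,"x":0,"y":5,"z":0,"fingers":0.6},{"rx":0,"ry":-7,"rz":0,"x":0,"y":0,"z":0,"fingers":0.6},{"rx":0,"ry":-7,"rz":0,"x":0,"y":0,"z":0,"fingers":0.6},{"rx":0,"ry":-7,"rz":0,"x":0,"y":0,"z":0,"fingers":0.6}]'
python3 -m inch '[{"rx":0,"ry":-7,"rz":0,"x":0,"y":5,"z":0,"fingers":0.6},{"rx":0,"ry":-7,"rz":0,"x":0,"y":5,"z":0,"fingers":0.6},{"rx":0,"ry":-7,"rz":0,"x":0,"y":0,"z":0,"fingers":0.6},{"rx":0,"ry":-7,"rz":0,"x":0,"y":0,"z":0,"fingers":0.6},{"rx":0,"ry":-7,"rz":0,"x":0,"y":0,"z":0,"fingers":0.6}]'
python3 - <<'E'
from h import *
p=camera_params('wrist');s=read_state();im,d=grab_frame('wrist');cv2.imwrite('pics/w1.png',im);np.savez('w1.npz',im=im,d=d,R=p['R'],t=p['t'],ee=s['ee_pos'],q=s['ee_rot'])
print(s['ee_pos'],s['qvel'].round(3),s['joint_pos'].round(3),s['t'])
E
```

```text
t: 1.18
ee_pos: [0.319, -0.262, 0.2214]
ee_rot: [-0.57, 0.418, -0.419, 0.57]
force: [0.8, 0.1, -0.4]
gripper_width: 0.602
t: 1.6
ee_pos: [0.3847, -0.0955, 0.2115]
ee_rot: [-0.57, 0.418, -0.419, 0.57]
force: [0.6, 0.4, 0.4]
gripper_width: 0.603
t: 2.02
ee_pos: [0.4504, 0.0712, 0.2014]
ee_rot: [-0.57, 0.418, -0.418, 0.57]
force: [0.5, -1.1, 0.1]
gripper_width: 0.598
t: 2.43
ee_pos: [0.5159, 0.2375, 0.1912]
ee_rot: [-0.57, 0.418, -0.418, 0.57]
force: [-0.1, -1.1, 0.3]
gripper_width: 0.597
t: 2.85
ee_pos: [0.5155, 0.2357, 0.1811]
ee_rot: [0.67, -0.225, 0.225, -0.67]
force: [-1.4, 0.2, -0.3]
gripper_width: 0.597
t: 3.27
ee_pos: [0.5155, 0.2356, 0.1712]
ee_rot: [0.707, -0.014, 0.013, -0.707]
force: [0.2, 0.2, 1.1]
gripper_width: 0.6
[0.51550837 0.23555147 0.17117075] [-1.000e-03 -2.000e-03 -2.000e-03 -0.000e+00 -0.000e+00 -1.455e+00] [0.426 0.329 1.816 0.    0.997 0.464] 3.2667
```

View pics/w1.png

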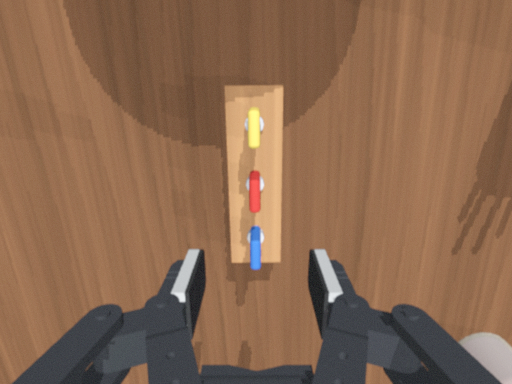

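Wrist view: block centred near (254,175), red bow at (255,191), yellow (254,127), blue (256,248). The arm was still turning, so I'll retake it at rest and measure.

```bash
cat >> h.py <<'E'
def shot(name,cam='wrist'):
    p=camera_params(cam);s=read_state();im,d=grab_frame(cam);cv2.imwrite(f'pics/{name}.png',im)
    np.savez(name+'.npz',im=im,d=d,R=p['R'],t=p['t'],ee=s['ee_pos'],q=s['ee_rot'])
    return im,d,p,s
def yaw(q): R=Rn.from_quat(q).as_matrix(); return np.degrees(np.arctan2(R[1,0],R[0,0]))
def ray_at_z(p,u,v,z):
    R=np.array(p['R']);C=-R.T@np.array(p['t']); r=R.T@np.array([(u-p['cx'])/p['fx'],(v-p['cy'])/p['fy'],1]); return C+r*(z-C[2])/r[2]
def masks(im):
    hsv=cv2.cvtColor(im,cv2.COLOR_BGR2HSV); H,S,V=hsv[...,0],hsv[...,1],hsv[...,2]
    return dict(red=((H<5)|(H>174))&(S>180),blue=(H>100)&(H<125)&(S>150),yel=(H>22)&(H<33)&(S>170))
E
python3 - <<'E'
from h import *
im,d,p,s=shot('w2'); print(s['ee_pos'],yaw(s['ee_rot']),s['qvel'].round(3)); R=Rn.from_quat(s['ee_rot']).as_matrix()
W=cloud('wrist',d,p); pts={}
for n,m in masks(im).items():
    m=m&(W[...,2]>.04)&(W[...,2]<.1)&(abs(W[...,1]-.235)<.09)
    top=m&(W[...,2]>.074)
    w=W[top]; r=cv2.minAreaRect((w[:,:2]*1000).astype(np.float32)); pts[n]=np.array(r[0])
    print(n,m.sum(),top.sum(),np.median(w,0).round(4),r)
v=pts['yel']-pts['blue']; print(v,np.degrees(np.arctan2(v[1],v[0]))-90)
m=(abs(W[...,2]-.036)<.004)&(abs(W[...,1]-.235)<.1)&(abs(W[...,0]-.515)<.05); w=W[m]
print('block',cv2.minAreaRect((w[:,:2]*1000).astype(np.float32)),np.median(w[:,2]))
E
```

```text
[0.51557814 0.23558092 0.17126945] -1.6743015633853893 [ 0.001 -0.001 -0.001  0.001 -0.     0.3  ]
red 4 0 [nan nan nan] ((0.0, 0.0), (0.0, 0.0), 0.0)
blue 332 236 [0.5139 0.1897 0.0781] ((513.953369140625, 189.11074829101562), (25.813783645629883, 7.613419532775879), 88.0218734741211)
yel 0 0 [nan nan nan] ((0.0, 0.0), (0.0, 0.0), 0.0)
[-513.95336914 -189.11074829] -249.7987502732995
block ((515.33349609375, 238.96981811523438), (165.271484375, 48.08953857421875), 88.35040283203125) 0.03640689765433151
  return _methods._mean(a, axis=axis, dtype=dtype,
  ret = um.true_divide(
```

```bash
sed -i 's/(S>180),blue/(S>130),blue/; s/(H>22)&(H<33)&(S>170)/(H>20)\&(H<35)\&(S>110)\&(V>120)/' h.py
python3 - <<'E'
from h import *
z=np.load('w2.npz');im=z['im'];p=dict(camera_params('wrist'),R=z['R'],t=z['t']);W=cloud('wrist',z['d'],p)
print(cv2.cvtColor(im,cv2.COLOR_BGR2HSV)[[191,127],[255,254]])
for n,m in masks(im).items():
    m=m&(W[...,2]>.04)&(W[...,2]<.1)&(abs(W[...,1]-.235)<.09)
    w=W[m&(W[...,2]>.074)]
    if len(w):print(n,m.sum(),np.median(w,0).round(4),cv2.minAreaRect((w[:,:2]*1000).astype(np.float32)))
E
```

```text
[[  1 163 251]
 [ 29 112 255]]
red 389 [0.5154 0.2413 0.078 ] ((515.1087036132812, 240.70004272460938), (25.943920135498047, 7.838021755218506), 88.53369903564453)
blue 332 [0.5139 0.1897 0.0781] ((513.953369140625, 189.11074829101562), (25.813783645629883, 7.613419532775879), 88.0218734741211)
yel 400 [0.5163 0.2906 0.0778] ((516.6644287109375, 291.6012268066406), (27.54566764831543, 8.85903549194336), 88.6275863647461)
```

```bash
python3 -m inch '[{"rx":0,"ry":0,"rz":0,"x":-0.4,"y":24,"z":4,"fingers":0.6},{"rx":0,"ry":0,"rz":0,"x":0,"y":25,"z":0,"fingers":0.6},{"rx":0,"ry":0,"rz":0,"x":0,"y":25,"z":0,"fingers":0.6},{"rx":0,"ry":0,"rz":0,"x":0,"y":25,"z":0,"fingers":0.5},{"rx":0,"ry":0,"rz":0,"x":0,"y":10,"z":0,"fingers":0.4}]'
python3 - <<'E'
from h import *
im,d,p,s=shot('w3'); print(s['ee_pos'],yaw(s['ee_rot']))
E
```

```text
t: 3.78
ee_pos: [0.5137, 0.2389, 0.0594]
ee_rot: [0.707, -0.018, 0.016, -0.706]
force: [-0.6, 0.1, 0.2]
gripper_width: 0.403
[0.51366078 0.23885621 0.05943917] -2.78252543311832
```

View pics/w3.png

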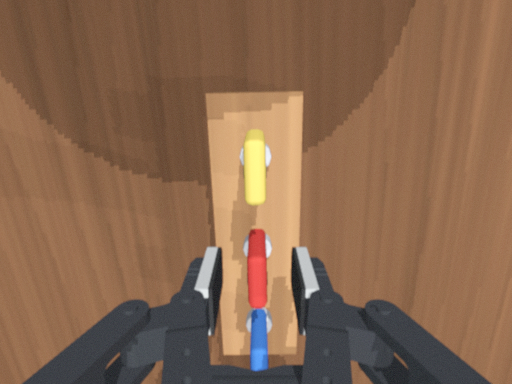

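Red bow sits centred between the pads (bow column 257, pads 209–305). I'll correct the small yaw and x error, go down and close.

```bash
python3 -m inch '[{"rx":0,"ry":-1,"rz":0,"x":1.2,"y":6,"z":0,"fingers":0.4},{"rx":0,"ry":0,"rz":0,"x":0,"y":6,"z":0,"fingers":0.4},{"rx":0,"ry":0,"rz":0,"x":0,"y":0,"z":0,"fingers":0.3},{"rx":0,"ry":0,"rz":0,"x":0,"y":0,"z":0,"fingers":0.25},{"rx":0,"ry":0,"rz":0,"x":0,"y":0,"z":0,"fingers":0.25}]'
python3 - <<'E'
from h import *
im,d,p,s=shot('w4'); print(s['ee_pos'],yaw(s['ee_rot']))
E
```

```text
t: 4.25
ee_pos: [0.5171, 0.2398, 0.0512]
ee_rot: [-0.707, 0.009, -0.01, 0.707]
force: [-1.1, -0.5, -0.7]
gripper_width: 0.249
[0.51709455 0.23979794 0.05115115] -1.5613909791259286
```

View pics/w4.png

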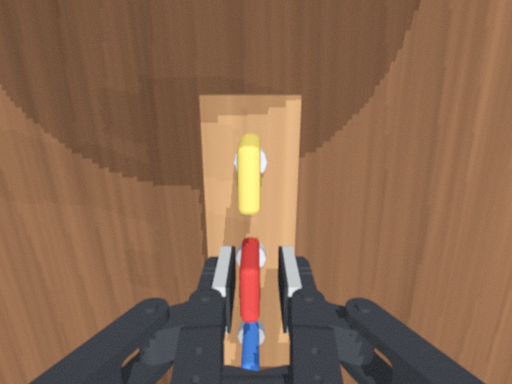

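The red bow (column 250) is now left of the pad centre (257) by about 3 mm, so I'll shift by −x and check again.

```bash
python3 -m inch '[{"rx":0,"ry":0,"rz":0,"x":-2,"y":3,"z":0,"fingers":0.25},{"rx":0,"ry":0,"rz":0,"x":0,"y":0,"z":0,"fingers":0.25},{"rx":0,"ry":0,"rz":0,"x":0,"y":0,"z":0,"fingers":0.25},{"rx":0,"ry":0,"rz":0,"x":0,"y":0,"z":0,"fingers":0.25},{"rx":0,"ry":0,"rz":0,"x":0,"y":0,"z":0,"fingers":0.25}]'
python3 - <<'E'
from h import *
im,d,p,s=shot('w5')
for i in range(3):
  s=read_state();print(s['ee_pos'],yaw(s['ee_rot']),s['joint_pos'].round(4)); grab_frame('top')
E
```

```text
t: 4.72
ee_pos: [0.5146, 0.2396, 0.0473]
ee_rot: [-0.707, 0.009, -0.01, 0.707]
force: [0.1, -0.8, -0.4]
gripper_width: 0.247
[0.51460135 0.23961681 0.04732084] -1.5350762427917266 [ 0.4331  0.5028  1.8895 -0.      0.7492  0.4599]
[0.51461371 0.23963085 0.04732081] -1.5374669520831534 [0.4331 0.5029 1.8894 0.     0.7492 0.4599]
[0.51460957 0.23962856 0.04733873] -1.5382071009355245 [0.4331 0.5028 1.8894 0.     0.7492 0.46  ]
```

View pics/w5.png

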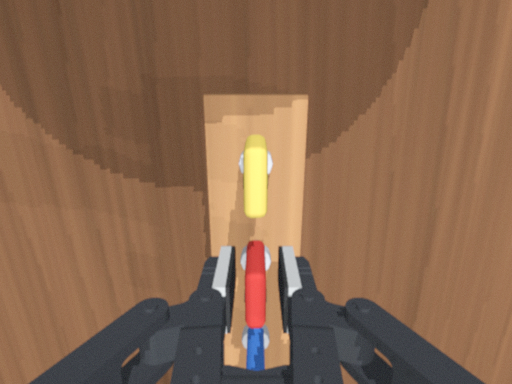

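```bash
python3 -m inch '[{"rx":0,"ry":0,"rz":0,"x":-0.4,"y":0,"z":0,"fingers":0.18},{"rx":0,"ry":0,"rz":0,"x":0,"y":0,"z":0,"fingers":0.12},{"rx":0,"ry":0,"rz":0,"x":0,"y":0,"z":0,"fingers":0},{"rx":0,"ry":0,"rz":0,"x":0,"y":0,"z":0,"fingers":0},{"rx":0,"ry":0,"rz":0,"x":0,"y":0,"z":0,"fingers":0}]' 60
python3 -m inch '[{"rx":0,"ry":0,"rz":0,"x":0,"y":0,"z":0,"fingers":0},{"rx":0,"ry":0,"rz":0,"x":0,"y":0,"z":0,"fingers":0},{"rx":0,"ry":0,"rz":0,"x":0,"y":0,"z":0,"fingers":0},{"rx":0,"ry":0,"rz":0,"x":0,"y":0,"z":0,"fingers":0},{"rx":0,"ry":0,"rz":0,"x":0,"y":0,"z":0,"fingers":0}]'
python3 - <<'E'
from h import *
im,d,p,s=shot('w6'); print(s['ee_pos'],yaw(s['ee_rot']),s['force'],s['moment'],s['gripper_width'])
E
```

```text
t: 5.33
ee_pos: [0.5142, 0.2396, 0.0474]
ee_rot: [-0.707, 0.009, -0.01, 0.707]
force: [-0.7, 0.3, 2.7]
gripper_width: 0.095
t: 5.75
ee_pos: [0.5142, 0.2396, 0.0474]
ee_rot: [-0.707, 0.009, -0.01, 0.707]
force: [-1.2, -0.1, 3.7]
gripper_width: 0.095
[0.51419612 0.23961973 0.04737699] -1.5370890938672066 [-1.19410942 -0.08233504  3.70461948] [-0.03504918  0.14145572  0.01116405] 0.09546223231748699
```

View pics/w6.png

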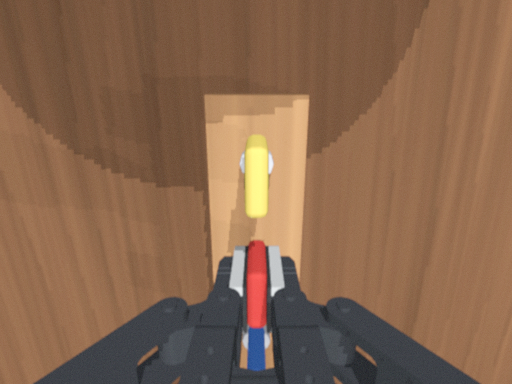

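```bash
python3 -m inch '[{"rx":0,"ry":0,"rz":0,"x":0,"y":-3,"z":0,"fingers":0},{"rx":0,"ry":0,"rz":0,"x":0,"y":-5,"z":0,"fingers":0},{"rx":0,"ry":0,"rz":0,"x":0,"y":-8,"z":0,"fingers":0},{"rx":0,"ry":0,"rz":0,"x":0,"y":-8,"z":0,"fingers":0},{"rx":0,"ry":0,"rz":0,"x":0,"y":-8,"z":0,"fingers":0}]'
python3 -m inch '[{"rx":0,"ry":0,"rz":0,"x":0,"y":-16,"z":0,"fingers":0},{"rx":0,"ry":0,"rz":0,"x":0,"y":-16,"z":0,"fingers":0},{"rx":0,"ry":0,"rz":0,"x":0,"y":-16,"z":0,"fingers":0},{"rx":0,"ry":0,"rz":0,"x":0,"y":-16,"z":0,"fingers":0},{"rx":0,"ry":0,"rz":0,"x":0,"y":-16,"z":0,"fingers":0}]'
python3 - <<'E'
from h import *
im,d,p,s=shot('w7'); print(s['ee_pos'],yaw(s['ee_rot']),s['force'],s['moment'],s['gripper_width'])
for n in('scene','top'):
  im,d=grab_frame(n); cv2.imwrite(f'pics/{n}1.png',im)
E
```

```text
t: 6.22
ee_pos: [0.5143, 0.2397, 0.0803]
ee_rot: [-0.707, 0.009, -0.01, 0.707]
force: [0.4, -0.0, -0.4]
gripper_width: 0.095
t: 6.63
ee_pos: [0.5142, 0.2396, 0.161]
ee_rot: [-0.707, 0.009, -0.01, 0.707]
force: [-0.0, -0.0, -0.3]
gripper_width: 0.095
[0.51422727 0.23964994 0.16100829] -1.5348829710966636 [-0.0010378  -0.02434423 -0.3293342 ] [-0.02109643  0.01624914 -0.02719445] 0.09459824087840096
```

View pics/w7.png

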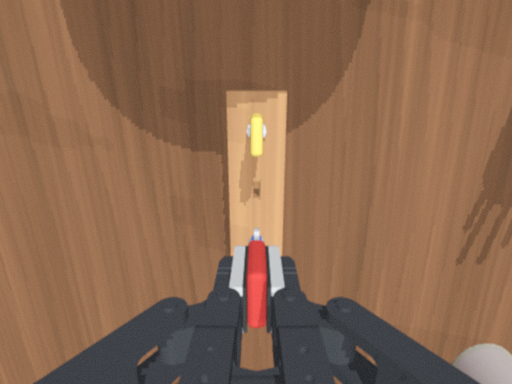

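View pics/scene1.png

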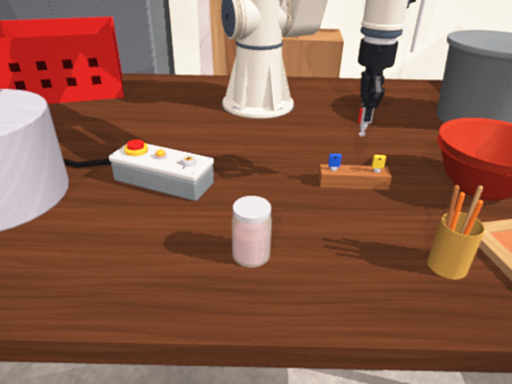

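```bash
python3 - <<'E'
from h import *
z=np.load('w7.npz');im=z['im'];p=dict(camera_params('wrist'),R=z['R'],t=z['t']);W=cloud('wrist',z['d'],p)
R=Rn.from_quat(z['q']).as_matrix(); T=(W-z['ee'])@R*1000
m=masks(im)['red']; v,u=np.nonzero(m); m&=(np.mgrid[:384,:512][0]>225)&(abs(np.mgrid[:384,:512][1]-257)<20)
t=T[m]; print(len(t),np.percentile(t,[1,5,50,95,99],axis=0).round(1))
top=t[abs(t[:,1]+31)<3]; print('top',len(top),top.min(0),top.max(0),cv2.minAreaRect(top[:,[0,2]].astype(np.float32)))
g=cv2.cvtColor(im,cv2.COLOR_BGR2GRAY); print(g[180:198,250:265])
mb=(abs(W[...,2]-.036)<.004)&(abs(W[...,1]-.235)<.1)&(abs(W[...,0]-.515)<.05); w=W[mb]
print('block',cv2.minAreaRect((w[:,:2]*1000).astype(np.float32)),np.median(w[:,2]))
print('slot',ray_at_z(p,257,187,.036))
big=cv2.resize(im[170:260,225:290],None,fx=8,fy=6.5,interpolation=2);cv2.imwrite('pics/w7c.png',big)
E
```

```text
1657 [[ -2.9 -31.9 -11.6]
 [ -2.5 -31.5  -9.4]
 [  1.  -29.9   9.2]
 [  4.9  -5.6  14.2]
 [  5.3  -1.1  14.5]]
top 1068 [ -3.03526097 -32.8828923  -12.78807909] [  5.31379151 -28.06560742  14.65735386] ((1.167750597000122, 0.930232048034668), (8.196087837219238, 27.455886840820312), 0.5028430819511414)
[[151 150 155 167 173 173 177 176 175 170 168 174 178 179 177]
 [152 149 149 158 162 165 165 164 167 161 165 176 178 179 181]
 [152 147 142 150 152 154 156 157 154 147 157 177 180 179 180]
 [150 150 143 144 148 156 153 154 150 142 157 177 179 178 177]
 [152 147 143 144 151 155 157 153 150 144 155 177 180 177 182]
 [151 149 151 145 148 155 156 155 148 144 157 176 180 181 178]
 [153 156 158 149 153 156 157 154 149 144 154 176 179 179 178]
 [150 156 161 151 148 152 152 151 148 145 156 175 180 180 179]
 [153 158 162 143 133 135 137 138 136 137 158 176 180 179 179]
 [153 154 163 136 116 109 113 110 114 129 159 176 180 179 179]
 [154 157 161 137 108 100 102 101 110 127 153 176 181 178 179]
 [155 158 161 136 110 100 102 102 107 127 156 177 177 179 178]
 [154 159 162 139 110 106  98  99 105 129 158 176 179 179 179]
 [156 165 165 146 127 121 110 103 106 131 159 177 180 177 177]
 [157 173 169 155 145 136 122 109 110 133 161 176 180 178 179]
 [161 173 167 155 147 147 139 127 122 138 162 178 181 179 180]
 [161 174 173 157 151 146 145 146 143 149 164 178 180 177 180]
 [165 175 172 163 159 161 161 162 158 162 166 177 181 178 179]]
block ((515.5833129882812, 248.31082153320312), (147.3285369873047, 48.08969497680664), 88.42403411865234) 0.036402441681793955
slot [0.51618193 0.24196272 0.036     ]
```

View pics/w7c.png

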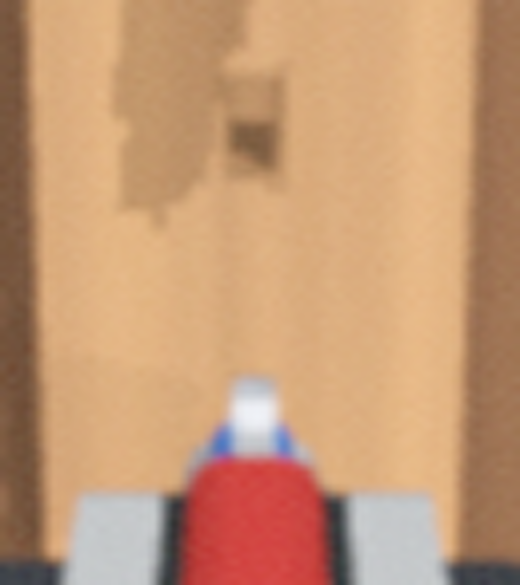

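```bash
python3 -m inch '[{"rx":0,"ry":0,"rz":0,"x":5.2,"y":-2,"z":-39.4,"fingers":0},{"rx":0,"ry":0,"rz":0,"x":5.2,"y":-2,"z":-39.4,"fingers":0},{"rx":0,"ry":0,"rz":0,"x":5.2,"y":-2,"z":-39.4,"fingers":0},{"rx":0,"ry":0,"rz":0,"x":5.2,"y":-2,"z":-39.4,"fingers":0},{"rx":0,"ry":0,"rz":0,"x":5.2,"y":-2,"z":-39.4,"fingers":0}]'
python3 -m inch '[{"rx":0,"ry":0,"rz":0,"x":5.2,"y":0,"z":-39.4,"fingers":0},{"rx":0,"ry":0,"rz":0,"x":5.2,"y":0,"z":-39.4,"fingers":0},{"rx":0,"ry":0,"rz":0,"x":5.2,"y":0,"z":-39.4,"fingers":0},{"rx":0,"ry":0,"rz":0,"x":5.2,"y":0,"z":-39.4,"fingers":0},{"rx":0,"ry":0,"rz":0,"x":5.2,"y":0,"z":-39.4,"fingers":0}]'
python3 -m inch '[{"rx":0,"ry":-7,"rz":0,"x":0,"y":0,"z":0,"fingers":0},{"rx":0,"ry":-7,"rz":0,"x":0,"y":0,"z":0,"fingers":0},{"rx":0,"ry":-7,"rz":0,"x":0,"y":0,"z":0,"fingers":0},{"rx":0,"ry":-7,"rz":0,"x":0,"y":0,"z":0,"fingers":0},{"rx":0,"ry":-7,"rz":0,"x":0,"y":0,"z":0,"fingers":0}]'
python3 -m inch '[{"rx":0,"ry":-7,"rz":0,"x":0,"y":0,"z":0,"fingers":0},{"rx":0,"ry":-7,"rz":0,"x":0,"y":0,"z":0,"fingers":0},{"rx":0,"ry":-7,"rz":0,"x":0,"y":0,"z":0,"fingers":0},{"rx":0,"ry":-7,"rz":0,"x":0,"y":0,"z":0,"fingers":0},{"rx":0,"ry":-7,"rz":0,"x":0,"y":0,"z":0,"fingers":0}]'
python3 -m inch '[{"rx":0,"ry":0,"rz":0,"x":0,"y":0,"z":0,"fingers":0},{"rx":0,"ry":0,"rz":0,"x":0,"y":0,"z":0,"fingers":0},{"rx":0,"ry":0,"rz":0,"x":0,"y":0,"z":0,"fingers":0},{"rx":0,"ry":0,"rz":0,"x":0,"y":0,"z":0,"fingers":0},{"rx":0,"ry":0,"rz":0,"x":0,"y":0,"z":0,"fingers":0}]'
python3 - <<'E'
from h import *
im,d,p,s=shot('w8'); print(s['ee_pos'],yaw(s['ee_rot']),s['force'],s['moment'],s['joint_pos'].round(3))
E
```

```text
t: 7.2
ee_pos: [0.5341, 0.0403, 0.1685]
ee_rot: [0.707, -0.01, 0.009, -0.707]
force: [1.0, 1.0, -0.7]
gripper_width: 0.096
t: 7.62
ee_pos: [0.5548, -0.1575, 0.1684]
ee_rot: [-0.707, 0.01, -0.009, 0.707]
force: [0.3, 0.8, -0.5]
gripper_width: 0.094
t: 8.03
ee_pos: [0.5548, -0.1557, 0.1681]
ee_rot: [-0.676, -0.205, 0.206, 0.677]
force: [-0.7, 0.6, 0.1]
gripper_width: 0.094
t: 8.45
ee_pos: [0.5549, -0.1554, 0.1682]
ee_rot: [-0.583, -0.399, 0.4, 0.584]
force: [-0.1, 0.3, -0.5]
gripper_width: 0.097
t: 8.87
ee_pos: [0.5555, -0.1556, 0.1691]
ee_rot: [-0.585, -0.397, 0.397, 0.585]
force: [0.7, 1.0, -0.6]
gripper_width: 0.096
[ 0.55551124 -0.15562559  0.16914013] 68.355983622001 [ 0.67370319  1.04951275 -0.62380506] [-0.06170472 -0.00825553  0.0158103 ] [-0.276  0.346  1.796  0.     1.    -1.469]
```

View pics/w8.png

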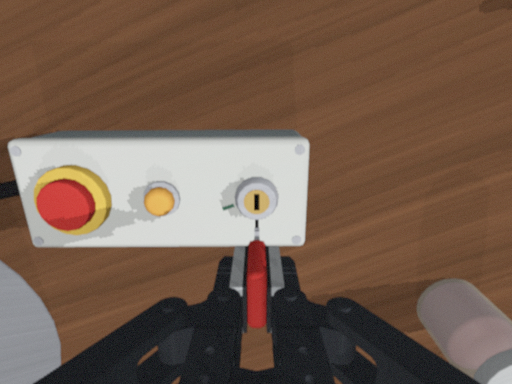

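The keyway slot shows at about (257,202) in line with the held key, the upright mark below it and the green mark at (226,207), which is clockwise. Next I'll measure the slot precisely.

```bash
python3 - <<'E'
from h import *
z=np.load('w8.npz');im=z['im'];p=dict(camera_params('wrist'),R=z['R'],t=z['t']);W=cloud('wrist',z['d'],p)
R=Rn.from_quat(z['q']).as_matrix(); T=(W-z['ee'])@R*1000
g=cv2.cvtColor(im,cv2.COLOR_BGR2GRAY); 
cv2.imwrite('pics/w8c.png',cv2.resize(im[170:260,225:290],None,fx=8,fy=6.5,interpolation=2))
print(g[188:218,250:265])
hsv=cv2.cvtColor(im,cv2.COLOR_BGR2HSV)
sub=np.zeros_like(g,bool); sub[185:222,238:277]=1
dark=sub&(g<70); dark[220:]=0
def T_at(u,v,z0): return (ray_at_z(p,u,v,z0)-z['ee'])@R*1000
v,u=np.nonzero(dark&(np.mgrid[:384,:512][0]<212)); print('slot px',u.mean(),v.mean(),u.min(),u.max(),v.min(),v.max())
print('slot tool',T_at(u.mean(),v.mean(),.082))
br=sub&(hsv[...,0]>12)&(hsv[...,0]<30)&(hsv[...,1]>90); br|=dark&(np.mgrid[:384,:512][0]<212)
v,u=np.nonzero(br); pts=np.stack([u,v],1).astype(np.float32); e=cv2.minEnclosingCircle(pts);print('brass',e,T_at(*e[0],.082), np.median(W[br],0), u.min(),u.max(),v.min(),v.max())
m=(abs(W[...,2]-.070)<.0025)&(W[...,0]<.72)&(W[...,1]<-.0)&(W[...,1]>-.45)&(W[...,0]>.4); w=W[m]
r=cv2.minAreaRect((w[:,:2]*1000).astype(np.float32)); print('box',r,np.median(w[:,2]))
mk=masks(im)['red']; mk&=(np.mgrid[:384,:512][0]>225)&(abs(np.mgrid[:384,:512][1]-257)<20)
t=T[mk];top=t[abs(t[:,1]+31)<3]; print('bow',cv2.minAreaRect(top[:,[0,2]].astype(np.float32)))
E
```

```text
[[195 194 191 194 192 190 193 195 193 191 194 192 196 193 196]
 [191 187 185 189 184 179 183 182 183 183 188 187 192 193 194]
 [180 176 176 182 175 168 171 174 177 176 181 178 181 189 192]
 [173 170 175 177 178 174 177 176 177 175 177 175 174 178 189]
 [172 174 178 178 176 174 177 173 175 177 179 174 174 175 182]
 [176 179 175 174 157 152 154 155 155 167 175 177 179 175 178]
 [177 175 177 166 124  99 102 100 113 149 174 181 178 176 178]
 [178 178 177 163  99  46  36  45  73 135 174 177 178 179 177]
 [179 177 181 164  95  20   4  22  66 131 171 180 177 177 179]
 [178 177 178 166  97  23   1  23  61 134 173 177 179 177 178]
 [179 176 179 165  96  24  14  18  66 131 172 177 178 177 179]
 [177 177 179 163  98  22  15  18  68 132 174 178 176 179 177]
 [176 177 177 164  97  19  17  22  72 133 173 179 177 177 180]
 [179 179 177 167  96  10   3  17  63 132 173 179 177 176 179]
 [177 177 178 164  99  18  21  19  67 134 172 180 177 177 178]
 [176 177 176 165  98  20  10  20  69 131 173 178 176 178 180]
 [175 176 176 164 100  12   7  26  70 134 173 179 178 177 176]
 [178 178 176 166  97  20   0
[... 573 characters left out ...]
93 194 194 196 198 199 197]
 [200 198 199 198 197 199 199 198 198 197 199 199 198 199 198]
 [198 198 198 200 200 198 199 198 200 199 200 200 198 199 198]
 [194 196 195 198 198 198 201 200 199 197 199 196 197 197 196]]
slot px 256.3703703703704 201.7962962962963 255 258 195 209
slot tool [ 2.55665575 87.14013067 -0.21804167]
brass ((256.015625, 201.90625), 12.165996551513672) [ 2.28538089 87.14011286 -0.30774103] [ 0.55604589 -0.15330859  0.08253318] 244 268 190 212
box ((537.620361328125, -282.4925537109375), (187.5558624267578, 361.1719970703125), 7.894299030303955) 0.07035292734444484
bow ((2.67313814163208, -1.6916437149047852), (8.540205001831055, 27.599153518676758), 0.6657017469406128)
```

View pics/w8c.png

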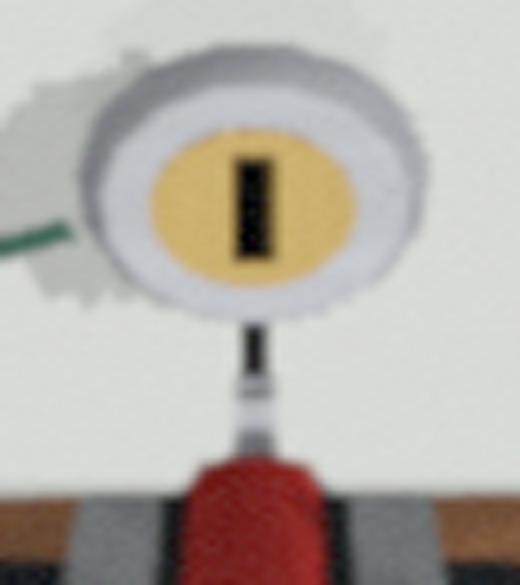

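```bash
python3 -m inch '[{"rx":0,"ry":0,"rz":0,"x":0,"y":10,"z":0,"fingers":0},{"rx":0,"ry":0,"rz":0,"x":0,"y":14,"z":0,"fingers":0},{"rx":0,"ry":0,"rz":0,"x":0,"y":12,"z":0,"fingers":0},{"rx":0,"ry":0,"rz":0,"x":0,"y":8,"z":0,"fingers":0},{"rx":0,"ry":0,"rz":0,"x":0,"y":0,"z":0,"fingers":0}]'
python3 - <<'E'
from h import *
im,d,p,s=shot('w9'); print(s['ee_pos'],yaw(s['ee_rot']),s['force'],s['moment'],s['qvel'].round(3))
cv2.imwrite('pics/w9c.png',cv2.resize(im[170:280,215:300],None,fx=7,fy=5.4,interpolation=2))
E
```

```text
t: 9.33
ee_pos: [0.5541, -0.1552, 0.1229]
ee_rot: [-0.584, -0.397, 0.399, 0.586]
force: [-0.9, -0.2, -0.5]
gripper_width: 0.092
[ 0.55413665 -0.15524936  0.1229157 ] 68.45211547286489 [-0.90111438 -0.22697319 -0.53920083] [ 0.02173996  0.06028068 -0.00408754] [-0.    -0.024 -0.022  0.002  0.033 -0.001]
```

View pics/w9c.png

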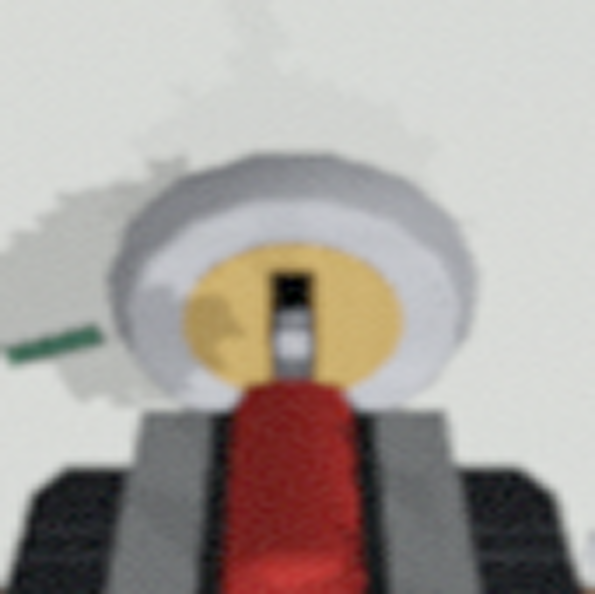

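```bash
python3 - <<'E'
from h import *
im,d,p,s=shot('w10'); print(s['ee_pos'],yaw(s['ee_rot']),s['qvel'].round(3))
W=cloud('wrist',d,p);R=Rn.from_quat(s['ee_rot']).as_matrix(); T=(W-s['ee_pos'])@R*1000
g=cv2.cvtColor(im,cv2.COLOR_BGR2GRAY); print(g[216:244,251:264])
mk=masks(im)['red']; mk&=(np.mgrid[:384,:512][0]>225)&(abs(np.mgrid[:384,:512][1]-257)<20)
t=T[mk];top=t[abs(t[:,1]+31)<3]; print('bow',cv2.minAreaRect(top[:,[0,2]].astype(np.float32)),top.min(0),top.max(0))
def T_at(u,v,z0): return (ray_at_z(p,u,v,z0)-s['ee_pos'])@R*1000
print(T_at(256.5,220.2,.082))
print('blade depth pts',[(v,T[v,257].round(1).tolist()) for v in range(220,244)])
cv2.imwrite('pics/w10c.png',cv2.resize(im[170:280,215:300],None,fx=7,fy=5.4,interpolation=2))
E
```

```text
[ 0.55474728 -0.15540958  0.12399671] 68.45314276752923 [ 0.002 -0.022 -0.022 -0.001  0.013 -0.001]
[[173 170 172 165 168 172 172 176 177 180 178 179 175]
 [173 172 165 158 155 154 158 162 168 176 179 176 179]
 [173 167 148 123 117 117 119 122 136 165 178 180 179]
 [175 164 125  68  47  52  54  59 102 152 174 178 176]
 [176 162 115  54  16  13  16  25  89 147 174 178 178]
 [177 165 117  46   0  17  12  34  90 151 176 178 179]
 [176 167 118  50  17   5  11  26  89 151 174 178 177]
 [179 170 121  50  11  13  13  33  87 152 174 179 177]
 [178 166 122  52  13   0   0  29  93 151 175 179 178]
 [178 167 123  51   0  17  11  25  90 151 177 179 178]
 [177 167 121  51  24  27  37  47  91 148 176 177 177]
 [178 170 119  70  76  85  92  84 104 150 176 180 176]
 [177 167 123  92 121 128 125 112 112 156 174 179 179]
 [178 166 127 102 129 134 131 117 111 147 176 178 179]
 [177 166 121  98 125 127 129 114 111 151 172 178 178]
 [176 166 127 115 148 160 157 149 125 150 176 180 176]
 [175 166 128 135 176 185 181 172 139 150 174 179 177]
 [177 166 129 141 182 188 187 176 140 152 175 179 176]
 [177 166 
[... 686 characters left out ...]
 [  6.90408256 -28.04657036  12.19811451]
[ 2.61963032 42.00592039  4.03928626]
blade depth pts [(220, [2.9, 41.3, 4.5]), (221, [2.9, 40.9, 4.0]), (222, [2.9, 41.1, 3.2]), (223, [2.9, 41.4, 2.4]), (224, [2.9, 41.5, 1.6]), (225, [2.9, 41.1, 1.2]), (226, [2.9, 41.6, 0.2]), (227, [2.9, 40.7, -0.0]), (228, [2.9, 32.0, 3.3]), (229, [2.9, 30.3, 3.4]), (230, [2.9, 28.3, 3.7]), (231, [2.9, 27.4, 3.5]), (232, [2.9, 27.3, 2.9]), (233, [2.9, 26.4, 2.7]), (234, [2.9, 26.9, 1.8]), (235, [2.9, 27.1, 1.1]), (236, [2.9, 26.4, 0.8]), (237, [2.9, 25.3, 0.7]), (238, [2.9, 18.9, 3.2]), (239, [2.9, 16.9, 3.6]), (240, [2.8, 2.0, 10.6]), (241, [2.8, -0.6, 11.3]), (242, [2.8, -1.7, 11.4]), (243, [2.8, -2.6, 11.3])]
```

Blade and slot line up: slot centre at column 256.2, blade at 256.5, and z is within about 0.5 mm. Lowering gently and watching the force.

```bash
python3 -m inch '[{"rx":0,"ry":0,"rz":0,"x":-0.2,"y":1.5,"z":0.3,"fingers":0},{"rx":0,"ry":0,"rz":0,"x":0,"y":1.5,"z":0,"fingers":0},{"rx":0,"ry":0,"rz":0,"x":0,"y":1.5,"z":0,"fingers":0},{"rx":0,"ry":0,"rz":0,"x":0,"y":1,"z":0,"fingers":0},{"rx":0,"ry":0,"rz":0,"x":0,"y":0,"z":0,"fingers":0}]'
python3 - <<'E'
from h import *
im,d,p,s=shot('w11'); print(s['ee_pos'],yaw(s['ee_rot']),s['force'],s['moment'],s['qvel'].round(3))
cv2.imwrite('pics/w11c.png',cv2.resize(im[190:280,215:300],None,fx=7,fy=6.5,interpolation=2))
E
```

```text
t: 9.85
ee_pos: [0.5552, -0.1557, 0.1198]
ee_rot: [0.585, 0.398, -0.398, -0.585]
force: [0.8, 0.2, 0.2]
gripper_width: 0.096
[ 0.5551903  -0.15574841  0.11977246] 68.46340645097854 [0.75288509 0.24659294 0.20421101] [ 0.02858995  0.00982651 -0.00514198] [ 0.001 -0.001 -0.002  0.001  0.002 -0.001]
```

View pics/w11c.png

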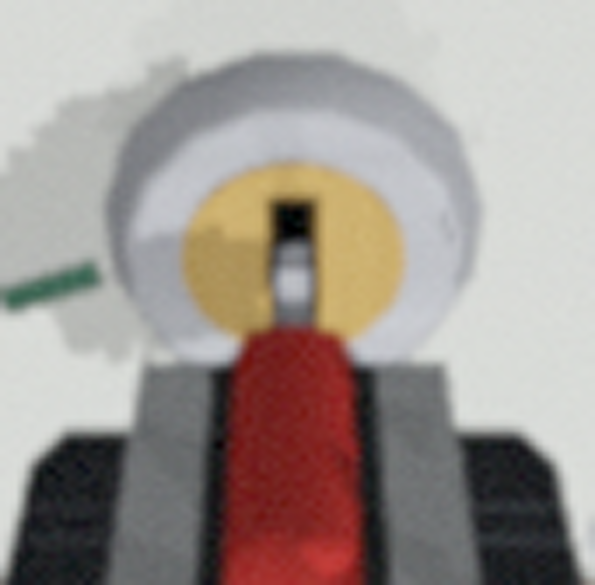

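```bash
cat >> h.py <<'E'
def edges(n):
    z=np.load(n+'.npz');im=z['im'];p=dict(camera_params('wrist'),R=z['R'],t=z['t']);R=Rn.from_quat(z['q']).as_matrix();ee=z['ee']
    g=cv2.cvtColor(im,cv2.COLOR_BGR2GRAY).astype(float); c=g[205:250,255:258].mean(1)
    print([int(x) for x in c])
    def ty(u,v,y): # tool coords on plane tool y=y mm
        Rc=np.array(p['R']);C=(-Rc.T@p['t']-ee)@R*1000; r=(Rc.T@np.array([(u-p['cx'])/p['fx'],(v-p['cy'])/p['fy'],1]))@R
        return C+r*(y-C[1])/r[1]
    return c,ty,ee
E
python3 - <<'E'
from h import *
for n in('w10','w11'):
    c,ty,ee=edges(n); v=np.arange(205,250)
    i=np.argmax(c<95); a=v[i-1]+(c[i-1]-95)/(c[i-1]-c[i])
    j=i+3+np.argmax(c[i+3:]>70); b=v[j-1]+(70-c[j-1])/(c[j]-c[j-1])
    yf=(ee[2]-.082)*1000
    print(n,a,b,'slot centre z',ty(256.3,a,yf)[2]-6.7,ty(256.2,a,yf)[0],'blade c shoulder',ty(256.5,b,32.4)[2]-6,'tip',ty(256.5,b,35.4)[2]-3.5)
E
```

```text
[171, 188, 192, 191, 190, 189, 185, 175, 167, 169, 172, 170, 155, 117, 51, 15, 9, 11, 12, 4, 9, 29, 84, 124, 131, 127, 155, 180, 185, 183, 169, 139, 113, 110, 100, 81, 62, 60, 58, 57, 61, 57, 58, 61, 60]
w10 218.34 226.73939393939395 slot centre z -1.3911418498303592 2.430920344866453 blade c shoulder -2.04992017352167 tip -0.9248851470882613
[153, 164, 181, 189, 192, 192, 190, 189, 185, 171, 163, 169, 171, 168, 156, 115, 53, 12, 8, 9, 4, 28, 79, 119, 126, 125, 155, 182, 186, 182, 169, 140, 113, 104, 95, 77, 61, 60, 58, 55, 57, 58, 60, 59, 60]
w11 220.3279569892473 226.81578947368422 slot centre z -0.8893679421394269 2.4657530018592073 blade c shoulder -2.0810788046178033 tip -0.956845324006153
```

```bash
python3 -m inch '[{"rx":0,"ry":0,"rz":0,"x":0,"y":0,"z":1,"fingers":0},{"rx":0,"ry":0,"rz":0,"x":0,"y":1,"z":0,"fingers":0},{"rx":0,"ry":0,"rz":0,"x":0,"y":1,"z":0,"fingers":0},{"rx":0,"ry":0,"rz":0,"x":0,"y":1,"z":0,"fingers":0},{"rx":0,"ry":0,"rz":0,"x":0,"y":0.5,"z":0,"fingers":0}]'
python3 -m inch '[{"rx":0,"ry":0,"rz":0,"x":0,"y":0.5,"z":0,"fingers":0},{"rx":0,"ry":0,"rz":0,"x":0,"y":0.5,"z":0,"fingers":0},{"rx":0,"ry":0,"rz":0,"x":0,"y":0.5,"z":0,"fingers":0},{"rx":0,"ry":0,"rz":0,"x":0,"y":0,"z":0,"fingers":0},{"rx":0,"ry":0,"rz":0,"x":0,"y":0,"z":0,"fingers":0}]'
python3 - <<'E'
from h import *
im,d,p,s=shot('w12'); print(s['ee_pos'],yaw(s['ee_rot']),s['force'],s['moment'],s['qvel'].round(3))
cv2.imwrite('pics/w12c.png',cv2.resize(im[190:280,215:300],None,fx=7,fy=6.5,interpolation=2))
E
```

```text
t: 10.32
ee_pos: [0.5542, -0.1553, 0.1161]
ee_rot: [-0.585, -0.398, 0.398, 0.585]
force: [-0.2, 0.4, -0.3]
gripper_width: 0.096
t: 10.73
ee_pos: [0.5543, -0.1553, 0.1148]
ee_rot: [-0.585, -0.398, 0.398, 0.585]
force: [0.3, -0.1, 0.2]
gripper_width: 0.091
[ 0.55427989 -0.15534347  0.11475867] 68.4627091241482 [ 0.25537198 -0.0790868   0.23916451] [-0.01027953  0.03171515 -0.01335226] [-0.001 -0.001 -0.    -0.001 -0.001  0.   ]
```

View pics/w12c.png

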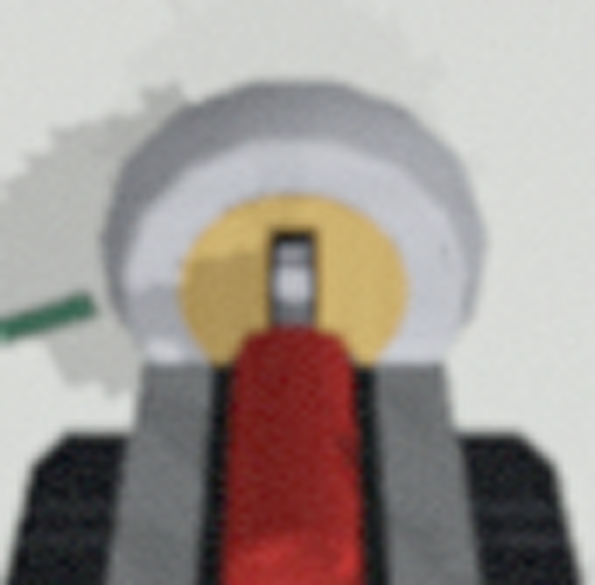

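```bash
python3 -m inch '[{"rx":0,"ry":0,"rz":0,"x":0,"y":0.5,"z":0,"fingers":0},{"rx":0,"ry":0,"rz":0,"x":0,"y":0.5,"z":0,"fingers":0},{"rx":0,"ry":0,"rz":0,"x":0,"y":0.5,"z":0,"fingers":0},{"rx":0,"ry":0,"rz":0,"x":0,"y":0.5,"z":0,"fingers":0},{"rx":0,"ry":0,"rz":0,"x":0,"y":0,"z":0,"fingers":0}]'
python3 - <<'E'
from h import *
im,d,p,s=shot('w13'); print(s['ee_pos'],yaw(s['ee_rot']),s['force'],s['moment'],s['qvel'].round(3))
E
```

```text
t: 11.2
ee_pos: [0.5541, -0.1553, 0.1126]
ee_rot: [-0.584, -0.398, 0.398, 0.585]
force: [-1.5, -0.2, 0.5]
gripper_width: 0.094
[ 0.55410675 -0.15529123  0.11262454] 68.46528548476152 [-1.45232697 -0.19129001  0.46891426] [ 0.11309126  0.08289994 -0.03175446] [-0.    -0.001  0.001  0.    -0.001  0.001]
```

```bash
python3 -m inch '[{"rx":0,"ry":0,"rz":0,"x":0,"y":0,"z":0.3,"fingers":0},{"rx":0,"ry":0,"rz":0,"x":0,"y":0.5,"z":0,"fingers":0},{"rx":0,"ry":0,"rz":0,"x":0,"y":0.7,"z":0,"fingers":0},{"rx":0,"ry":0,"rz":0,"x":0,"y":0.7,"z":0,"fingers":0},{"rx":0,"ry":0,"rz":0,"x":0,"y":0,"z":0,"fingers":0}]'
python3 - <<'E'
from h import *
im,d,p,s=shot('w14'); print(s['ee_pos'],yaw(s['ee_rot']),s['force'],s['moment'],s['qvel'].round(3)); print('F tool',Rn.from_quat(s['ee_rot']).inv().apply(s['force']))
E
```

```text
t: 11.67
ee_pos: [0.554, -0.1552, 0.1107]
ee_rot: [-0.585, -0.398, 0.398, 0.585]
force: [-0.5, -0.3, -1.0]
gripper_width: 0.096
[ 0.55397845 -0.1552448   0.11072668] 68.46339901500006 [-0.50420246 -0.34269384 -1.02202639] [ 0.04324302 -0.00911575  0.01493876] [-0.     0.     0.     0.001  0.001 -0.   ]
F tool [-0.5038552   1.02204447  0.34315035]
```

```bash
cat > st.py <<'E'
from h import *
s=read_state();F=Rn.from_quat(s['ee_rot']).inv()
print('ee',(s['ee_pos']*1000).round(2),'yaw',round(yaw(s['ee_rot']),2),'Ft',F.apply(s['force']).round(2),'Mt',F.apply(s['moment']).round(3),'w',round(s['gripper_width'],3),'t',s['t'],'q6',s['joint_pos'][5].round(3))
E
python3 -m inch '[{"rx":0,"ry":0,"rz":0,"x":0,"y":1,"z":0,"fingers":0},{"rx":0,"ry":0,"rz":0,"x":0,"y":1,"z":0,"fingers":0},{"rx":0,"ry":0,"rz":0,"x":0,"y":1,"z":0,"fingers":0},{"rx":0,"ry":0,"rz":0,"x":0,"y":1,"z":0,"fingers":0},{"rx":0,"ry":0,"rz":0,"x":0,"y":0,"z":0,"fingers":0}]'; python3 st.py
```

```text
t: 12.13
ee_pos: [0.5539, -0.1552, 0.1066]
ee_rot: [-0.585, -0.398, 0.398, 0.585]
force: [0.4, -0.3, 0.5]
gripper_width: 0.098
ee [ 553.93 -155.24  106.62] yaw 68.46 Ft [-0.13 -0.5  -0.47] Mt [ 0.005 -0.025 -0.017] w 0.098 t 12.1333 q6 -1.471
```

```bash
python3 -m inch '[{"rx":0,"ry":0,"rz":0,"x":0,"y":1,"z":0,"fingers":0},{"rx":0,"ry":0,"rz":0,"x":0,"y":1,"z":0,"fingers":0},{"rx":0,"ry":0,"rz":0,"x":0,"y":1,"z":0,"fingers":0},{"rx":0,"ry":0,"rz":0,"x":0,"y":1,"z":0,"fingers":0},{"rx":0,"ry":0,"rz":0,"x":0,"y":1,"z":0,"fingers":0}]'; python3 st.py
python3 -m inch '[{"rx":0,"ry":0,"rz":0,"x":0,"y":1,"z":0,"fingers":0},{"rx":0,"ry":0,"rz":0,"x":0,"y":1,"z":0,"fingers":0},{"rx":0,"ry":0,"rz":0,"x":0,"y":1,"z":0,"fingers":0},{"rx":0,"ry":0,"rz":0,"x":0,"y":1,"z":0,"fingers":0},{"rx":0,"ry":0,"rz":0,"x":0,"y":1,"z":0,"fingers":0}]'; python3 st.py
python3 -m inch '[{"rx":0,"ry":0,"rz":0,"x":0,"y":0.5,"z":0,"fingers":0},{"rx":0,"ry":0,"rz":0,"x":0,"y":0.5,"z":0,"fingers":0},{"rx":0,"ry":0,"rz":0,"x":0,"y":0.5,"z":0,"fingers":0},{"rx":0,"ry":0,"rz":0,"x":0,"y":0.5,"z":0,"fingers":0},{"rx":0,"ry":0,"rz":0,"x":0,"y":0,"z":0,"fingers":0}]'; python3 st.py
```

```text
t: 12.55
ee_pos: [0.554, -0.1553, 0.1018]
ee_rot: [0.585, 0.398, -0.398, -0.585]
force: [-0.0, 0.1, -0.8]
gripper_width: 0.099
ee [ 554.03 -155.28  101.78] yaw 68.46 Ft [0.08 0.75 0.07] Mt [ 0.067  0.005 -0.056] w 0.099 t 12.55 q6 -1.471
t: 12.97
ee_pos: [0.554, -0.1553, 0.0968]
ee_rot: [-0.585, -0.398, 0.398, 0.585]
force: [0.1, 0.4, 0.1]
gripper_width: 0.093
ee [ 554.   -155.26   96.77] yaw 68.46 Ft [ 0.46 -0.1   0.03] Mt [0.103 0.055 0.02 ] w 0.093 t 12.9667 q6 -1.471
t: 13.38
ee_pos: [0.554, -0.1553, 0.0948]
ee_rot: [-0.585, -0.398, 0.398, 0.585]
force: [0.7, -0.3, 0.3]
gripper_width: 0.099
ee [ 553.96 -155.27   94.79] yaw 68.46 Ft [-0.   -0.33 -0.79] Mt [ 0.071  0.005 -0.029] w 0.099 t 13.3833 q6 -1.471
```

Smooth so far. About 1.4 mm remain, so I'll feel for the collar contact in small steps.

```bash
python3 -m inch '[{"rx":0,"ry":0,"rz":0,"x":0,"y":0.4,"z":0,"fingers":0},{"rx":0,"ry":0,"rz":0,"x":0,"y":0.4,"z":0,"fingers":0},{"rx":0,"ry":0,"rz":0,"x":0,"y":0.3,"z":0,"fingers":0},{"rx":0,"ry":0,"rz":0,"x":0,"y":0,"z":0,"fingers":0},{"rx":0,"ry":0,"rz":0,"x":0,"y":0,"z":0,"fingers":0}]'; python3 st.py
python3 -m inch '[{"rx":0,"ry":0,"rz":0,"x":0,"y":0.3,"z":0,"fingers":0},{"rx":0,"ry":0,"rz":0,"x":0,"y":0.2,"z":0,"fingers":0},{"rx":0,"ry":0,"rz":0,"x":0,"y":0,"z":0,"fingers":0},{"rx":0,"ry":0,"rz":0,"x":0,"y":0,"z":0,"fingers":0},{"rx":0,"ry":0,"rz":0,"x":0,"y":0,"z":0,"fingers":0}]'; python3 st.py
```

```text
t: 13.8
ee_pos: [0.554, -0.1552, 0.0937]
ee_rot: [-0.585, -0.398, 0.398, 0.585]
force: [-0.6, -0.4, -0.5]
gripper_width: 0.096
ee [ 553.99 -155.24   93.74] yaw 68.46 Ft [-0.61  0.46  0.39] Mt [ 0.022  0.025 -0.044] w 0.096 t 13.8 q6 -1.471
t: 14.22
ee_pos: [0.554, -0.1553, 0.0934]
ee_rot: [0.585, 0.398, -0.398, -0.585]
force: [-0.8, 0.5, 2.2]
gripper_width: 0.094
ee [ 554.03 -155.26   93.4 ] yaw 68.47 Ft [ 0.18 -2.16  0.93] Mt [ 0.24  -0.019 -0.043] w 0.094 t 14.2167 q6 -1.471
```

```bash
python3 -m inch '[{"rx":0,"ry":0,"rz":0,"x":0,"y":0.2,"z":0,"fingers":0},{"rx":0,"ry":0,"rz":0,"x":0,"y":0.2,"z":0,"fingers":0},{"rx":0,"ry":0,"rz":0,"x":0,"y":0,"z":0,"fingers":0},{"rx":0,"ry":0,"rz":0,"x":0,"y":0,"z":0,"fingers":0},{"rx":0,"ry":0,"rz":0,"x":0,"y":0,"z":0,"fingers":0}]'; python3 st.py
```

```text
t: 14.63
ee_pos: [0.5541, -0.1552, 0.0933]
ee_rot: [0.585, 0.398, -0.398, -0.585]
force: [-1.6, 0.8, 6.6]
gripper_width: 0.096
ee [ 554.05 -155.24   93.33] yaw 68.46 Ft [ 0.15 -6.6   1.82] Mt [0.453 0.039 0.047] w 0.096 t 14.6333 q6 -1.471
```

```bash
python3 -m inch '[{"rx":0,"ry":0,"rz":0,"x":0,"y":-0.3,"z":0,"fingers":0},{"rx":0,"ry":2,"rz":0,"x":0,"y":0,"z":0,"fingers":0},{"rx":0,"ry":2,"rz":0,"x":0,"y":0,"z":0,"fingers":0},{"rx":0,"ry":2,"rz":0,"x":0,"y":0,"z":0,"fingers":0},{"rx":0,"ry":2,"rz":0,"x":0,"y":0,"z":0,"fingers":0}]'; python3 st.py
python3 -m inch '[{"rx":0,"ry":2,"rz":0,"x":0,"y":0,"z":0,"fingers":0},{"rx":0,"ry":2,"rz":0,"x":0,"y":0,"z":0,"fingers":0},{"rx":0,"ry":2,"rz":0,"x":0,"y":0,"z":0,"fingers":0},{"rx":0,"ry":2,"rz":0,"x":0,"y":0,"z":0,"fingers":0},{"rx":0,"ry":2,"rz":0,"x":0,"y":0,"z":0,"fingers":0}]'; python3 st.py
```

```text
t: 15.05
ee_pos: [0.5541, -0.155, 0.0934]
ee_rot: [-0.611, -0.356, 0.355, 0.611]
force: [-1.0, 2.2, 4.3]
gripper_width: 0.096
ee [ 554.14 -155.04   93.35] yaw 60.36 Ft [ 1.38 -4.29  1.99] Mt [ 0.288 -0.109 -0.23 ] w 0.096 t 15.05 q6 -1.329
t: 15.47
ee_pos: [0.5543, -0.1549, 0.0934]
ee_rot: [-0.64, -0.301, 0.301, 0.64]
force: [-0.5, 3.2, 3.4]
gripper_width: 0.095
ee [ 554.26 -154.88   93.36] yaw 50.36 Ft [ 2.18 -3.42  2.41] Mt [ 0.417 -0.007 -0.353] w 0.095 t 15.4667 q6 -1.155
```

```bash
python3 -m inch '[{"rx":0,"ry":0,"rz":0,"x":0.2,"y":0,"z":0.2,"fingers":0},{"rx":0,"ry":3,"rz":0,"x":0,"y":0,"z":0,"fingers":0},{"rx":0,"ry":3,"rz":0,"x":0,"y":0,"z":0,"fingers":0},{"rx":0,"ry":3,"rz":0,"x":0,"y":0,"z":0,"fingers":0},{"rx":0,"ry":3,"rz":0,"x":0,"y":0,"z":0,"fingers":0}]'; python3 st.py
python3 -m inch '[{"rx":0,"ry":3,"rz":0,"x":0,"y":0,"z":0,"fingers":0},{"rx":0,"ry":3,"rz":0,"x":0,"y":0,"z":0,"fingers":0},{"rx":0,"ry":3,"rz":0,"x":0,"y":0,"z":0,"fingers":0},{"rx":0,"ry":3,"rz":0,"x":0,"y":0,"z":0,"fingers":0},{"rx":0,"ry":3,"rz":0,"x":0,"y":0,"z":0,"fingers":0}]'; python3 st.py
```

```text
t: 15.88
ee_pos: [0.5544, -0.1547, 0.0934]
ee_rot: [0.668, 0.233, -0.232, -0.668]
force: [0.5, 3.0, 3.6]
gripper_width: 0.093
ee [ 554.43 -154.72   93.36] yaw 38.39 Ft [ 2.27 -3.61  2.02] Mt [ 0.293 -0.061 -0.399] w 0.093 t 15.8833 q6 -0.945
t: 16.3
ee_pos: [0.5547, -0.1546, 0.0934]
ee_rot: [-0.692, -0.144, 0.143, 0.692]
force: [2.2, 3.3, 2.3]
gripper_width: 0.094
ee [ 554.67 -154.6    93.38] yaw 23.38 Ft [ 3.37 -2.27  2.15] Mt [ 0.426 -0.066 -0.499] w 0.094 t 16.3 q6 -0.684
```

```bash
python3 -m inch '[{"rx":0,"ry":0,"rz":0,"x":0.2,"y":0,"z":0.1,"fingers":0},{"rx":0,"ry":3,"rz":0,"x":0,"y":0,"z":0,"fingers":0},{"rx":0,"ry":3,"rz":0,"x":0,"y":0,"z":0,"fingers":0},{"rx":0,"ry":3,"rz":0,"x":0,"y":0,"z":0,"fingers":0},{"rx":0,"ry":3,"rz":0,"x":0,"y":0,"z":0,"fingers":0}]'; python3 st.py
python3 -m inch '[{"rx":0,"ry":2,"rz":0,"x":0,"y":0,"z":0,"fingers":0},{"rx":0,"ry":2,"rz":0,"x":0,"y":0,"z":0,"fingers":0},{"rx":0,"ry":1,"rz":0,"x":0,"y":0,"z":0,"fingers":0},{"rx":0,"ry":1,"rz":0,"x":0,"y":0,"z":0,"fingers":0},{"rx":0,"ry":0,"rz":0,"x":0,"y":0,"z":0,"fingers":0}]'; python3 st.py
```

```text
t: 16.72
ee_pos: [0.5549, -0.1546, 0.0934]
ee_rot: [-0.704, -0.071, 0.07, 0.704]
force: [1.7, 3.6, 2.5]
gripper_width: 0.096
ee [ 554.94 -154.55   93.37] yaw 11.47 Ft [ 2.36 -2.51  3.15] Mt [ 0.586 -0.041 -0.524] w 0.096 t 16.7167 q6 -0.475
t: 17.13
ee_pos: [0.555, -0.1546, 0.0934]
ee_rot: [-0.706, -0.035, 0.033, 0.706]
force: [3.0, 4.4, 1.7]
gripper_width: 0.094
ee [ 555.02 -154.59   93.4 ] yaw 5.52 Ft [ 3.45 -1.73  4.12] Mt [ 0.739 -0.059 -0.672] w 0.094 t 17.1333 q6 -0.371
```

```bash
python3 -m inch '[{"rx":0,"ry":1,"rz":0,"x":0.2,"y":0,"z":0.3,"fingers":0},{"rx":0,"ry":1,"rz":0,"x":0,"y":0,"z":0,"fingers":0},{"rx":0,"ry":1,"rz":0,"x":0,"y":0,"z":0,"fingers":0},{"rx":0,"ry":1,"rz":0,"x":0,"y":0,"z":0,"fingers":0},{"rx":0,"ry":0,"rz":0,"x":0,"y":0,"z":0,"fingers":0}]'; python3 st.py
python3 -m inch '[{"rx":0,"ry":1,"rz":0,"x":0,"y":0,"z":0,"fingers":0},{"rx":0,"ry":1,"rz":0,"x":0,"y":0,"z":0,"fingers":0},{"rx":0,"ry":1,"rz":0,"x":0,"y":0,"z":0,"fingers":0},{"rx":0,"ry":0,"rz":0,"x":0,"y":0,"z":0,"fingers":0},{"rx":0,"ry":0,"rz":0,"x":0,"y":0,"z":0,"fingers":0}]'; python3 st.py
```

```text
t: 17.55
ee_pos: [0.5551, -0.1545, 0.0934]
ee_rot: [0.707, 0.009, -0.008, -0.707]
force: [3.9, 3.0, 1.1]
gripper_width: 0.095
ee [ 555.06 -154.54   93.4 ] yaw 1.39 Ft [ 3.96 -1.05  2.89] Mt [ 0.56  -0.035 -0.831] w 0.095 t 17.55 q6 -0.299
t: 17.97
ee_pos: [0.5551, -0.1546, 0.0934]
ee_rot: [0.707, -0.009, 0.01, -0.707]
force: [5.6, 3.5, 0.0]
gripper_width: 0.096
ee [ 555.1  -154.55   93.4 ] yaw -1.55 Ft [ 5.46 -0.01  3.65] Mt [ 0.547 -0.063 -0.874] w 0.096 t 17.9667 q6 -0.247
```

```bash
python3 -m inch '[{"rx":0,"ry":0,"rz":0,"x":0.3,"y":0.1,"z":0.1,"fingers":0},{"rx":0,"ry":1,"rz":0,"x":0,"y":0,"z":0,"fingers":0},{"rx":0,"ry":1,"rz":0,"x":0,"y":0,"z":0,"fingers":0},{"rx":0,"ry":0,"rz":0,"x":0,"y":0,"z":0,"fingers":0},{"rx":0,"ry":0,"rz":0,"x":0,"y":0,"z":0,"fingers":0}]'; python3 st.py
python3 -m inch '[{"rx":0,"ry":0.8,"rz":0,"x":0,"y":0,"z":0,"fingers":0},{"rx":0,"ry":0.8,"rz":0,"x":0,"y":0,"z":0,"fingers":0},{"rx":0,"ry":0,"rz":0,"x":0,"y":0,"z":0,"fingers":0},{"rx":0,"ry":0,"rz":0,"x":0,"y":0,"z":0,"fingers":0},{"rx":0,"ry":0,"rz":0,"x":0,"y":0,"z":0,"fingers":0}]'; python3 st.py
```

```text
t: 18.38
ee_pos: [0.5552, -0.1545, 0.0934]
ee_rot: [0.707, -0.022, 0.023, -0.707]
force: [4.9, 1.3, 4.0]
gripper_width: 0.097
ee [ 555.16 -154.52   93.36] yaw -3.58 Ft [ 4.78 -3.98  1.62] Mt [ 0.469 -0.02  -0.856] w 0.097 t 18.3833 q6 -0.212
t: 18.8
ee_pos: [0.5552, -0.1545, 0.0934]
ee_rot: [0.706, -0.031, 0.032, -0.706]
force: [4.7, 2.0, 3.3]
gripper_width: 0.092
ee [ 555.19 -154.54   93.37] yaw -5.18 Ft [ 4.52 -3.34  2.39] Mt [ 0.513 -0.046 -0.85 ] w 0.092 t 18.8 q6 -0.184
```

```bash
python3 -m inch '[{"rx":0,"ry":0.7,"rz":0,"x":0.2,"y":0,"z":0.1,"fingers":0},{"rx":0,"ry":0.7,"rz":0,"x":0,"y":0,"z":0,"fingers":0},{"rx":0,"ry":0,"rz":0,"x":0,"y":0,"z":0,"fingers":0},{"rx":0,"ry":0,"rz":0,"x":0,"y":0,"z":0,"fingers":0},{"rx":0,"ry":0,"rz":0,"x":0,"y":0,"z":0,"fingers":0}]'; python3 st.py
python3 -m inch '[{"rx":0,"ry":0.6,"rz":0,"x":0,"y":0,"z":0,"fingers":0},{"rx":0,"ry":0.6,"rz":0,"x":0,"y":0,"z":0,"fingers":0},{"rx":0,"ry":0,"rz":0,"x":0,"y":0,"z":0,"fingers":0},{"rx":0,"ry":0,"rz":0,"x":0,"y":0,"z":0,"fingers":0},{"rx":0,"ry":0,"rz":0,"x":0,"y":0,"z":0,"fingers":0}]'; python3 st.py
```

```text
t: 19.22
ee_pos: [0.5552, -0.1545, 0.0934]
ee_rot: [0.706, -0.04, 0.041, -0.706]
force: [4.8, 0.4, 4.8]
gripper_width: 0.093
ee [ 555.25 -154.51   93.36] yaw -6.53 Ft [ 4.68 -4.79  0.98] Mt [ 0.322 -0.026 -0.875] w 0.093 t 19.2167 q6 -0.16
t: 19.63
ee_pos: [0.5552, -0.1545, 0.0933]
ee_rot: [0.706, -0.047, 0.048, -0.705]
force: [4.5, 0.6, 5.5]
gripper_width: 0.096
ee [ 555.22 -154.51   93.35] yaw -7.73 Ft [ 4.39 -5.53  1.23] Mt [ 0.367 -0.008 -0.869] w 0.096 t 19.6333 q6 -0.139
```

```bash
python3 - <<'E'
from h import *
im,d,p,s=shot('w15'); cv2.imwrite('pics/w15c.png',cv2.resize(im[190:340,190:325],None,fx=5,fy=4,interpolation=2))
E
python3 st.py
```

```text
ee [ 555.26 -154.5    93.36] yaw -7.73 Ft [ 4.39 -4.7   1.54] Mt [ 0.285 -0.039 -0.842] w 0.094 t 19.6833 q6 -0.139
```

View pics/w15c.png

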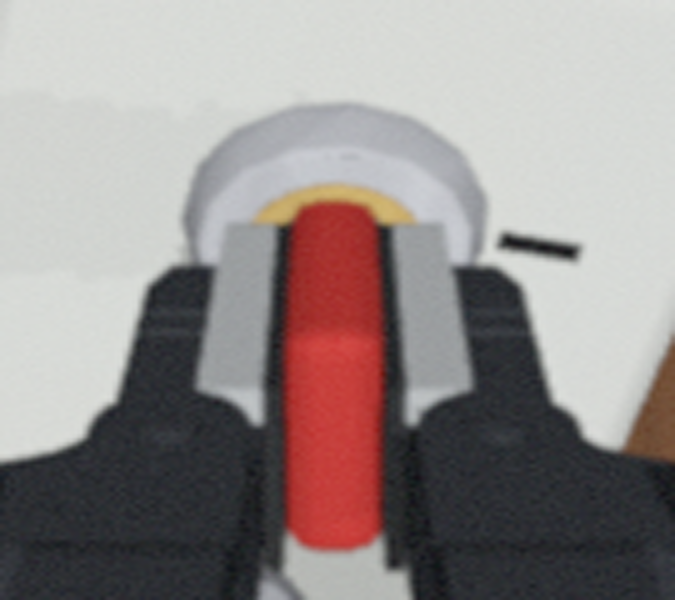

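Key is straight in the pads and collar is down on the plug. No stop felt yet, so I'll keep turning in small steps.

```bash
python3 -m inch '[{"rx":0,"ry":0.5,"rz":0,"x":0.2,"y":-0.1,"z":0,"fingers":0},{"rx":0,"ry":0.5,"rz":0,"x":0,"y":0,"z":0,"fingers":0},{"rx":0,"ry":0,"rz":0,"x":0,"y":0,"z":0,"fingers":0},{"rx":0,"ry":0,"rz":0,"x":0,"y":0,"z":0,"fingers":0},{"rx":0,"ry":0,"rz":0,"x":0,"y":0,"z":0,"fingers":0}]'; python3 st.py
python3 -m inch '[{"rx":0,"ry":0.5,"rz":0,"x":0,"y":0,"z":0,"fingers":0},{"rx":0,"ry":0.5,"rz":0,"x":0,"y":0,"z":0,"fingers":0},{"rx":0,"ry":0,"rz":0,"x":0,"y":0,"z":0,"fingers":0},{"rx":0,"ry":0,"rz":0,"x":0,"y":0,"z":0,"fingers":0},{"rx":0,"ry":0,"rz":0,"x":0,"y":0,"z":0,"fingers":0}]'; python3 st.py
```

```text
t: 20.1
ee_pos: [0.5553, -0.1545, 0.0933]
ee_rot: [0.705, -0.054, 0.054, -0.705]
force: [4.2, 0.4, 5.1]
gripper_width: 0.093
ee [ 555.26 -154.5    93.32] yaw -8.76 Ft [ 4.08 -5.1   1.03] Mt [ 0.252 -0.023 -0.916] w 0.093 t 20.1 q6 -0.121
t: 20.52
ee_pos: [0.5553, -0.1545, 0.0933]
ee_rot: [0.705, -0.06, 0.06, -0.704]
force: [4.7, -0.2, 5.0]
gripper_width: 0.101
ee [ 555.3  -154.49   93.34] yaw -9.75 Ft [ 4.67 -4.95  0.63] Mt [ 0.308 -0.141 -0.899] w 0.101 t 20.5167 q6 -0.104
```

```bash
python3 -m inch '[{"rx":0,"ry":0.3,"rz":0,"x":0,"y":0,"z":0,"fingers":0},{"rx":0,"ry":0,"rz":0,"x":0,"y":0,"z":0,"fingers":0},{"rx":0,"ry":0,"rz":0,"x":0,"y":0,"z":0,"fingers":0},{"rx":0,"ry":0,"rz":0,"x":0,"y":0,"z":0,"fingers":0},{"rx":0,"ry":0,"rz":0,"x":0,"y":0,"z":0,"fingers":0}]'; python3 st.py
```

```text
t: 20.93
ee_pos: [0.5553, -0.1545, 0.0933]
ee_rot: [0.704, -0.062, 0.062, -0.704]
force: [5.5, 1.0, 4.7]
gripper_width: 0.096
ee [ 555.29 -154.48   93.33] yaw -10.05 Ft [ 5.28 -4.69  1.94] Mt [ 0.259 -0.136 -0.905] w 0.096 t 20.9333 q6 -0.098
```

```bash
python3 -m inch '[{"rx":0,"ry":0.4,"rz":0,"x":0,"y":0,"z":0,"fingers":0},{"rx":0,"ry":0,"rz":0,"x":0,"y":0,"z":0,"fingers":0},{"rx":0,"ry":0,"rz":0,"x":0,"y":0,"z":0,"fingers":0},{"rx":0,"ry":0,"rz":0,"x":0,"y":0,"z":0,"fingers":0},{"rx":0,"ry":0,"rz":0,"x":0,"y":0,"z":0,"fingers":0}]'; python3 st.py
```

```text
t: 21.35
ee_pos: [0.5553, -0.1545, 0.0934]
ee_rot: [0.704, -0.064, 0.065, -0.704]
force: [5.1, 0.7, 4.9]
gripper_width: 0.097
ee [ 555.34 -154.49   93.35] yaw -10.45 Ft [ 4.92 -4.91  1.64] Mt [ 0.292 -0.1   -0.962] w 0.097 t 21.35 q6 -0.091
```

```bash
python3 -m inch '[{"rx":0,"ry":0.5,"rz":0,"x":0,"y":0,"z":0,"fingers":0},{"rx":0,"ry":0,"rz":0,"x":0,"y":0,"z":0,"fingers":0},{"rx":0,"ry":0,"rz":0,"x":0,"y":0,"z":0,"fingers":0},{"rx":0,"ry":0,"rz":0,"x":0,"y":0,"z":0,"fingers":0},{"rx":0,"ry":0,"rz":0,"x":0,"y":0,"z":0,"fingers":0}]'; python3 st.py; python3 - <<'E'
from h import *
for i in range(4):
    grab_frame('wrist'); s=read_state(); print(s['moment'].round(3))
E
```

```text
t: 21.77
ee_pos: [0.5554, -0.1545, 0.0934]
ee_rot: [0.704, -0.067, 0.068, -0.704]
force: [4.8, 1.4, 5.3]
gripper_width: 0.092
ee [ 555.37 -154.5    93.36] yaw -10.95 Ft [ 4.41 -5.25  2.32] Mt [ 0.308 -0.121 -0.978] w 0.092 t 21.7667 q6 -0.083
[ 0.072 -1.018  0.093]
[ 0.148 -0.976  0.156]
[ 0.123 -0.964  0.134]
[ 0.102 -0.958  0.065]
```

```bash
cat > mz.py <<'E'
from h import *
a=[];b=[]
for i in range(5):
    grab_frame('wrist'); s=read_state(); F=Rn.from_quat(s['ee_rot']).inv(); a.append(F.apply(s['moment'])); b.append(F.apply(s['force']))
print('yaw',round(yaw(s['ee_rot']),2),'ee',(s['ee_pos']*1000).round(2),'M',np.mean(a,0).round(3),'F',np.mean(b,0).round(2),s['t'])
E
python3 -m inch '[{"rx":0,"ry":0.4,"rz":0,"x":0,"y":0,"z":0,"fingers":0},{"rx":0,"ry":0.4,"rz":0,"x":0,"y":0,"z":0,"fingers":0},{"rx":0,"ry":0,"rz":0,"x":0,"y":0,"z":0,"fingers":0},{"rx":0,"ry":0,"rz":0,"x":0,"y":0,"z":0,"fingers":0},{"rx":0,"ry":0,"rz":0,"x":0,"y":0,"z":0,"fingers":0}]'; python3 mz.py
```

```text
t: 22.38
ee_pos: [0.5554, -0.1545, 0.0934]
ee_rot: [0.703, -0.072, 0.073, -0.703]
force: [4.1, 1.2, 5.3]
gripper_width: 0.094
yaw -11.74 ee [ 555.41 -154.51   93.37] M [ 0.325 -0.171 -0.937] F [ 5.23 -5.05  2.06] 22.6333
```

```bash
python3 -m inch '[{"rx":0,"ry":0.4,"rz":0,"x":0,"y":0,"z":0,"fingers":0},{"rx":0,"ry":0,"rz":0,"x":0,"y":0,"z":0,"fingers":0},{"rx":0,"ry":0,"rz":0,"x":0,"y":0,"z":0,"fingers":0},{"rx":0,"ry":0,"rz":0,"x":0,"y":0,"z":0,"fingers":0},{"rx":0,"ry":0,"rz":0,"x":0,"y":0,"z":0,"fingers":0}]'; python3 mz.py
```

```text
t: 23.05
ee_pos: [0.5554, -0.1545, 0.0933]
ee_rot: [0.703, -0.074, 0.075, -0.703]
force: [6.0, 0.4, 5.1]
gripper_width: 0.09
yaw -12.14 ee [ 555.37 -154.49   93.34] M [ 0.329 -0.198 -0.957] F [ 4.77 -4.46  1.96] 23.3
```

The torque climbs steadily (0.11, 0.17, 0.20 N·m), so this is the stop. Holding here for more than a second.

```bash
for i in 1 2 3; do python3 -m inch '[{"rx":0,"ry":0,"rz":0,"x":0,"y":0,"z":0,"fingers":0},{"rx":0,"ry":0,"rz":0,"x":0,"y":0,"z":0,"fingers":0},{"rx":0,"ry":0,"rz":0,"x":0,"y":0,"z":0,"fingers":0},{"rx":0,"ry":0,"rz":0,"x":0,"y":0,"z":0,"fingers":0},{"rx":0,"ry":0,"rz":0,"x":0,"y":0,"z":0,"fingers":0}]' | tail -1; done; python3 mz.py; python3 - <<'E'
from h import *
for n in('scene','top'):
  im,d=grab_frame(n); a=im[130:210,90:230] if n=='scene' else im[205:290,310:430]; cv2.imwrite(f'pics/{n}2c.png',cv2.resize(a,None,fx=5,fy=5,interpolation=2))
E
```

```text
gripper_width: 0.097
gripper_width: 0.095
gripper_width: 0.097
yaw -12.14 ee [ 555.39 -154.49   93.35] M [ 0.33  -0.198 -0.965] F [ 5.49 -4.76  1.63] 24.8
```

View pics/scene2c.png

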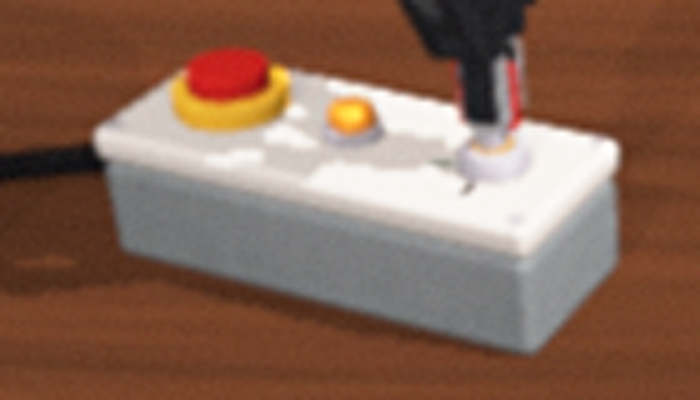

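```bash
python3 -m inch '[{"rx":0,"ry":-2,"rz":0,"x":0,"y":-0.1,"z":0,"fingers":0},{"rx":0,"ry":-4,"rz":0,"x":0,"y":0,"z":0,"fingers":0},{"rx":0,"ry":-4,"rz":0,"x":0,"y":0,"z":0,"fingers":0},{"rx":0,"ry":-4,"rz":0,"x":-0.1,"y":0,"z":0,"fingers":0},{"rx":0,"ry":-4,"rz":0,"x":-0.1,"y":0,"z":0,"fingers":0}]' >/dev/null; python3 st.py
python3 -m inch '[{"rx":0,"ry":-4,"rz":0,"x":-0.1,"y":0,"z":0,"fingers":0},{"rx":0,"ry":-4,"rz":0,"x":-0.1,"y":0,"z":0,"fingers":0},{"rx":0,"ry":-4,"rz":0,"x":-0.1,"y":0,"z":0,"fingers":0},{"rx":0,"ry":-4,"rz":0,"x":-0.1,"y":0,"z":0,"fingers":0},{"rx":0,"ry":-4,"rz":0,"x":-0.1,"y":0,"z":0,"fingers":0}]'>/dev/null; python3 st.py
```

```text
ee [ 554.73 -154.28   93.36] yaw 6.03 Ft [ 5.18 -5.64  1.77] Mt [ 0.245 -0.026 -0.949] w 0.095 t 25.3167 q6 -0.379
ee [ 554.26 -154.42   93.33] yaw 26.02 Ft [ 4.34 -5.9  -0.79] Mt [-0.116  0.071 -0.803] w 0.094 t 25.7333 q6 -0.729
```

```bash
python3 -m inch '[{"rx":0,"ry":-4,"rz":0,"x":0.2,"y":-0.15,"z":0,"fingers":0},{"rx":0,"ry":-4,"rz":0,"x":0,"y":0,"z":0,"fingers":0},{"rx":0,"ry":-4,"rz":0,"x":-0.05,"y":0,"z":0,"fingers":0},{"rx":0,"ry":-4,"rz":0,"x":-0.1,"y":0,"z":0,"fingers":0},{"rx":0,"ry":-4,"rz":0,"x":-0.1,"y":0,"z":0,"fingers":0}]' >/dev/null; python3 st.py
python3 -m inch '[{"rx":0,"ry":-4,"rz":0,"x":0,"y":0,"z":0,"fingers":0},{"rx":0,"ry":-4,"rz":0,"x":-0.1,"y":0,"z":0,"fingers":0},{"rx":0,"ry":-4,"rz":0,"x":-0.1,"y":0,"z":0,"fingers":0},{"rx":0,"ry":-3,"rz":0,"x":-0.1,"y":0,"z":0,"fingers":0},{"rx":0,"ry":0,"rz":0,"x":0,"y":0,"z":0,"fingers":0}]'>/dev/null; python3 st.py
```

```text
ee [ 553.88 -154.69   93.35] yaw 46.04 Ft [ 1.67 -4.96 -2.59] Mt [-0.493  0.076 -0.395] w 0.098 t 26.15 q6 -1.078
ee [ 553.68 -155.     93.33] yaw 60.98 Ft [ 0.23 -5.2  -2.59] Mt [-0.497  0.028 -0.173] w 0.097 t 26.5667 q6 -1.339
```

```bash
python3 -m inch '[{"rx":0,"ry":-2,"rz":0,"x":0,"y":-0.15,"z":-0.2,"fingers":0},{"rx":0,"ry":-2,"rz":0,"x":0,"y":0,"z":0,"fingers":0},{"rx":0,"ry":-2,"rz":0,"x":0,"y":0,"z":0,"fingers":0},{"rx":0,"ry":-1,"rz":0,"x":0,"y":0,"z":0,"fingers":0},{"rx":0,"ry":0,"rz":0,"x":0,"y":0,"z":0,"fingers":0}]' >/dev/null; python3 mz.py
python3 -m inch '[{"rx":0,"ry":-1,"rz":0,"x":0,"y":0,"z":0,"fingers":0},{"rx":0,"ry":-1,"rz":0,"x":0,"y":0,"z":0,"fingers":0},{"rx":0,"ry":-1,"rz":0,"x":0,"y":0,"z":0,"fingers":0},{"rx":0,"ry":0,"rz":0,"x":0,"y":0,"z":0,"fingers":0},{"rx":0,"ry":0,"rz":0,"x":0,"y":0,"z":0,"fingers":0}]'>/dev/null; python3 st.py
```

```text
yaw 67.82 ee [ 553.71 -155.02   93.37] M [-0.315  0.028  0.496] F [-2.63 -3.59 -1.21] 27.2333
ee [ 553.75 -155.03   93.38] yaw 70.93 Ft [-4.9  -3.08 -0.49] Mt [-0.083  0.042  0.936] w 0.098 t 27.65 q6 -1.513
```

```bash
python3 -m inch '[{"rx":0,"ry":-1,"rz":0,"x":-0.3,"y":0,"z":0,"fingers":0},{"rx":0,"ry":-1,"rz":0,"x":0,"y":0,"z":0,"fingers":0},{"rx":0,"ry":0,"rz":0,"x":0,"y":0,"z":0,"fingers":0},{"rx":0,"ry":0,"rz":0,"x":0,"y":0,"z":0,"fingers":0},{"rx":0,"ry":0,"rz":0,"x":0,"y":0,"z":0,"fingers":0}]' >/dev/null; python3 st.py
python3 -m inch '[{"rx":0,"ry":-1,"rz":0,"x":0,"y":0,"z":0,"fingers":0},{"rx":0,"ry":-1,"rz":0,"x":0,"y":0,"z":0,"fingers":0},{"rx":0,"ry":0,"rz":0,"x":0,"y":0,"z":0,"fingers":0},{"rx":0,"ry":0,"rz":0,"x":0,"y":0,"z":0,"fingers":0},{"rx":0,"ry":0,"rz":0,"x":0,"y":0,"z":0,"fingers":0}]'>/dev/null; python3 mz.py
```

```text
ee [ 553.77 -155.06   93.39] yaw 72.87 Ft [-4.09 -1.64  1.34] Mt [0.197 0.044 0.868] w 0.095 t 28.0667 q6 -1.547
yaw 74.91 ee [ 553.76 -155.14   93.38] M [0.234 0.054 0.945] F [-5.21 -2.17  1.58] 28.7333
```

```bash
python3 -m inch '[{"rx":0,"ry":-0.8,"rz":0,"x":-0.2,"y":0,"z":0.1,"fingers":0},{"rx":0,"ry":-0.7,"rz":0,"x":0,"y":0,"z":0,"fingers":0},{"rx":0,"ry":0,"rz":0,"x":0,"y":0,"z":0,"fingers":0},{"rx":0,"ry":0,"rz":0,"x":0,"y":0,"z":0,"fingers":0},{"rx":0,"ry":0,"rz":0,"x":0,"y":0,"z":0,"fingers":0}]' >/dev/null; python3 mz.py
python3 -m inch '[{"rx":0,"ry":-0.5,"rz":0,"x":0,"y":0,"z":0,"fingers":0},{"rx":0,"ry":-0.5,"rz":0,"x":0,"y":0,"z":0,"fingers":0},{"rx":0,"ry":0,"rz":0,"x":0,"y":0,"z":0,"fingers":0},{"rx":0,"ry":0,"rz":0,"x":0,"y":0,"z":0,"fingers":0},{"rx":0,"ry":0,"rz":0,"x":0,"y":0,"z":0,"fingers":0}]'>/dev/null; python3 mz.py
```

```text
yaw 76.36 ee [ 553.78 -155.22   93.41] M [0.356 0.043 0.741] F [-3.99  0.21  2.06] 29.4
yaw 77.36 ee [ 553.81 -155.27   93.43] M [0.516 0.074 0.755] F [-4.    1.54  2.51] 30.0667
```

```bash
python3 -m inch '[{"rx":0,"ry":-0.5,"rz":0,"x":-0.1,"y":0.2,"z":0.2,"fingers":0},{"rx":0,"ry":-0.5,"rz":0,"x":0,"y":0,"z":0,"fingers":0},{"rx":0,"ry":0,"rz":0,"x":0,"y":0,"z":0,"fingers":0},{"rx":0,"ry":0,"rz":0,"x":0,"y":0,"z":0,"fingers":0},{"rx":0,"ry":0,"rz":0,"x":0,"y":0,"z":0,"fingers":0}]' >/dev/null; python3 mz.py
python3 -m inch '[{"rx":0,"ry":-0.5,"rz":0,"x":0,"y":0,"z":0,"fingers":0},{"rx":0,"ry":-0.3,"rz":0,"x":0,"y":0,"z":0,"fingers":0},{"rx":0,"ry":0,"rz":0,"x":0,"y":0,"z":0,"fingers":0},{"rx":0,"ry":0,"rz":0,"x":0,"y":0,"z":0,"fingers":0},{"rx":0,"ry":0,"rz":0,"x":0,"y":0,"z":0,"fingers":0}]'>/dev/null; python3 mz.py
```

```text
yaw 78.36 ee [ 553.82 -155.34   93.41] M [0.605 0.098 0.637] F [-3.06  0.31  3.5 ] 30.7333
yaw 79.16 ee [ 553.81 -155.34   93.37] M [0.668 0.137 0.62 ] F [-3.47 -0.46  3.61] 31.4
```

```bash
python3 -m inch '[{"rx":0,"ry":-0.5,"rz":0,"x":0,"y":0,"z":0,"fingers":0},{"rx":0,"ry":-0.4,"rz":0,"x":0,"y":0,"z":0,"fingers":0},{"rx":0,"ry":0,"rz":0,"x":0,"y":0,"z":0,"fingers":0},{"rx":0,"ry":0,"rz":0,"x":0,"y":0,"z":0,"fingers":0},{"rx":0,"ry":0,"rz":0,"x":0,"y":0,"z":0,"fingers":0}]' >/dev/null; python3 mz.py
```

```text
yaw 80.09 ee [ 553.83 -155.39   93.39] M [0.696 0.163 0.638] F [-3.48 -0.51  3.48] 32.0667
```

```bash
python3 -m inch '[{"rx":0,"ry":-0.5,"rz":0,"x":0,"y":0,"z":0,"fingers":0},{"rx":0,"ry":0,"rz":0,"x":0,"y":0,"z":0,"fingers":0},{"rx":0,"ry":0,"rz":0,"x":0,"y":0,"z":0,"fingers":0},{"rx":0,"ry":0,"rz":0,"x":0,"y":0,"z":0,"fingers":0},{"rx":0,"ry":0,"rz":0,"x":0,"y":0,"z":0,"fingers":0}]' >/dev/null; python3 mz.py
```

```text
yaw 80.58 ee [ 553.79 -155.42   93.4 ] M [0.72  0.194 0.668] F [-3.19 -0.62  3.87] 32.7333
```

```bash
python3 -m inch '[{"rx":0,"ry":3,"rz":0,"x":0,"y":0,"z":0.1,"fingers":0},{"rx":0,"ry":3,"rz":0,"x":0,"y":0,"z":0,"fingers":0},{"rx":0,"ry":3,"rz":0,"x":0,"y":0,"z":0,"fingers":0},{"rx":0,"ry":2,"rz":0,"x":0,"y":0,"z":0,"fingers":0},{"rx":0,"ry":0.6,"rz":0,"x":0,"y":0,"z":0,"fingers":0}]' >/dev/null; python3 mz.py
```

```text
yaw 69.02 ee [ 554.05 -155.18   93.45] M [ 0.316 -0.013 -0.211] F [1.26 0.13 1.38] 33.4
```

```bash
python3 -m inch '[{"rx":0,"ry":0.5,"rz":0,"x":0.1,"y":0,"z":0.1,"fingers":0},{"rx":0,"ry":0,"rz":0,"x":0,"y":-0.5,"z":0,"fingers":0},{"rx":0,"ry":0,"rz":0,"x":0,"y":-0.5,"z":0,"fingers":0},{"rx":0,"ry":0,"rz":0,"x":0,"y":-0.5,"z":0,"fingers":0},{"rx":0,"ry":0,"rz":0,"x":0,"y":0,"z":0,"fingers":0}]' >/dev/null; python3 mz.py
```

```text
yaw 68.47 ee [ 553.87 -155.32   94.97] M [ 0.006  0.012 -0.   ] F [-0.    0.07  0.34] 34.0667
```

Force-free. Drawing it straight out.

```bash
python3 -m inch '[{"rx":0,"ry":0,"rz":0,"x":0,"y":-1.5,"z":0,"fingers":0},{"rx":0,"ry":0,"rz":0,"x":0,"y":-1.5,"z":0,"fingers":0},{"rx":0,"ry":0,"rz":0,"x":0,"y":-1.5,"z":0,"fingers":0},{"rx":0,"ry":0,"rz":0,"x":0,"y":-1.5,"z":0,"fingers":0},{"rx":0,"ry":0,"rz":0,"x":0,"y":-1.5,"z":0,"fingers":0}]' >/dev/null; python3 st.py
python3 -m inch '[{"rx":0,"ry":0,"rz":0,"x":0,"y":-1.5,"z":0,"fingers":0},{"rx":0,"ry":0,"rz":0,"x":0,"y":-1.5,"z":0,"fingers":0},{"rx":0,"ry":0,"rz":0,"x":0,"y":-1.5,"z":0,"fingers":0},{"rx":0,"ry":0,"rz":0,"x":0,"y":-1.5,"z":0,"fingers":0},{"rx":0,"ry":0,"rz":0,"x":0,"y":-1.5,"z":0,"fingers":0}]' >/dev/null; python3 st.py
```

```text
ee [ 553.77 -155.26  102.64] yaw 68.46 Ft [-0.18  0.61  0.49] Mt [-0.046  0.03   0.006] w 0.096 t 34.4833 q6 -1.471
ee [ 553.68 -155.23  110.07] yaw 68.46 Ft [-0.01  0.99  0.28] Mt [0.055 0.018 0.032] w 0.094 t 34.9 q6 -1.471
```

```bash
python3 -m inch '[{"rx":0,"ry":0,"rz":0,"x":0,"y":-2,"z":0,"fingers":0},{"rx":0,"ry":0,"rz":0,"x":0,"y":-3,"z":0,"fingers":0},{"rx":0,"ry":0,"rz":0,"x":0,"y":-5,"z":0,"fingers":0},{"rx":0,"ry":0,"rz":0,"x":0,"y":-10,"z":0,"fingers":0},{"rx":0,"ry":0,"rz":0,"x":0,"y":-12,"z":0,"fingers":0}]' >/dev/null; python3 st.py
python3 -m inch '[{"rx":0,"ry":0,"rz":0,"x":0,"y":-14,"z":0,"fingers":0},{"rx":0,"ry":0,"rz":0,"x":0,"y":-10,"z":0,"fingers":0},{"rx":0,"ry":0,"rz":0,"x":0,"y":-3,"z":0,"fingers":0},{"rx":0,"ry":0,"rz":0,"x":0,"y":0,"z":0,"fingers":0},{"rx":0,"ry":0,"rz":0,"x":0,"y":0,"z":0,"fingers":0}]' >/dev/null; python3 st.py
python3 - <<'E'
from h import *
im,d,p,s=shot('w16'); cv2.imwrite('pics/w16c.png',cv2.resize(im[130:340,20:340],None,fx=2.4,fy=2.4,interpolation=2))
E
```

```text
ee [ 553.34 -155.09  142.45] yaw 68.47 Ft [ 0.13 -0.36 -0.17] Mt [-0.043 -0.023  0.001] w 0.093 t 35.3167 q6 -1.471
ee [ 553.6  -155.2   168.98] yaw 68.46 Ft [ 0.31  0.29 -0.25] Mt [-0.043 -0.08  -0.032] w 0.095 t 35.7333 q6 -1.471
```

View pics/w16c.png

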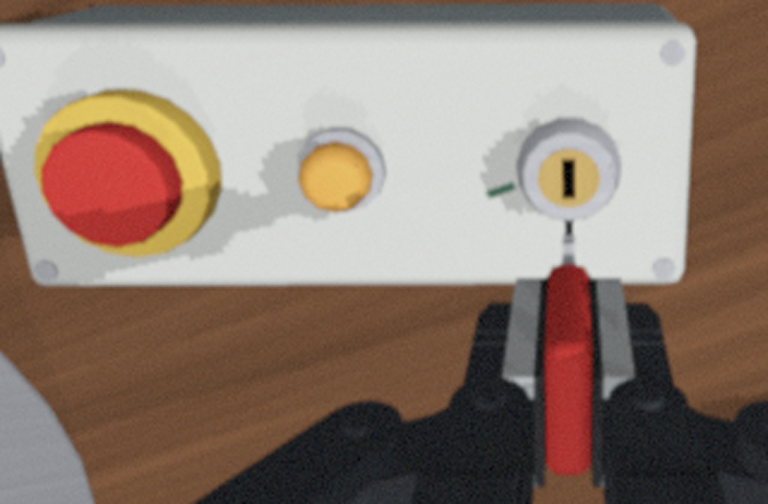

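Slot is upright at image (257,204) and the key sits unchanged in the pads. Returning to the block.

```bash
python3 -m inch '[{"rx":0,"ry":7,"rz":0,"x":0,"y":0,"z":0,"fingers":0},{"rx":0,"ry":7,"rz":0,"x":0,"y":0,"z":0,"fingers":0},{"rx":0,"ry":7,"rz":0,"x":0,"y":0,"z":0,"fingers":0},{"rx":0,"ry":7,"rz":0,"x":0,"y":0,"z":0,"fingers":0},{"rx":0,"ry":7,"rz":0,"x":0,"y":0,"z":0,"fingers":0}]' >/dev/null
python3 -m inch '[{"rx":0,"ry":7,"rz":0,"x":0,"y":0,"z":0,"fingers":0},{"rx":0,"ry":7,"rz":0,"x":0,"y":0,"z":0,"fingers":0},{"rx":0,"ry":7,"rz":0,"x":0,"y":0,"z":0,"fingers":0},{"rx":0,"ry":7,"rz":0,"x":0,"y":0,"z":0,"fingers":0},{"rx":0,"ry":7,"rz":0,"x":0,"y":0,"z":0,"fingers":0}]' >/dev/null
python3 -m inch '[{"rx":0,"ry":0,"rz":0,"x":-5,"y":0,"z":39.3,"fingers":0},{"rx":0,"ry":0,"rz":0,"x":-5,"y":0,"z":39.3,"fingers":0},{"rx":0,"ry":0,"rz":0,"x":-5,"y":0,"z":39.3,"fingers":0},{"rx":0,"ry":0,"rz":0,"x":-5,"y":0,"z":39.3,"fingers":0},{"rx":0,"ry":0,"rz":0,"x":-5,"y":0,"z":39.3,"fingers":0}]' >/dev/null; python3 st.py
python3 -m inch '[{"rx":0,"ry":0,"rz":0,"x":-5,"y":0,"z":39.3,"fingers":0},{"rx":0,"ry":0,"rz":0,"x":-5,"y":0,"z":39.3,"fingers":0},{"rx":0,"ry":0,"rz":0,"x":-5,"y":0,"z":39.3,"fingers":0},{"rx":0,"ry":0,"rz":0,"x":-5,"y":0,"z":39.3,"fingers":0},{"rx":0,"ry":0,"rz":0,"x":-5,"y":0,"z":39.3,"fingers":0}]' >/dev/null; python3 st.py
python3 -m inch '[{"rx":0,"ry":0,"rz":0,"x":0,"y":10,"z":0,"fingers":0},{"rx":0,"ry":0,"rz":0,"x":0,"y":20,"z":0,"fingers":0},{"rx":0,"ry":0,"rz":0,"x":0,"y":20,"z":0,"fingers":0},{"rx":0,"ry":0,"rz":0,"x":0,"y":10,"z":0,"fingers":0},{"rx":0,"ry":0,"rz":0,"x":0,"y":0,"z":0,"fingers":0}]' >/dev/null; python3 mz.py
```

```text
ee [532.95  43.42 168.1 ] yaw -1.57 Ft [ 1.51  0.83 -0.71] Mt [ 0.001 -0.058 -0.031] w 0.1 t 37.0333 q6 0.106
ee [513.2 240.7 168.1] yaw -1.53 Ft [ 1.72  0.77 -0.63] Mt [-0.026 -0.001 -0.067] w 0.092 t 37.45 q6 0.463
yaw -1.56 ee [515.   239.08 109.91] M [ 0.032  0.017 -0.013] F [ 0.41  0.04 -0.03] 38.1167
```

```bash
python3 -m inch '[{"rx":0,"ry":0,"rz":0,"x":-0.8,"y":10,"z":0.5,"fingers":0},{"rx":0,"ry":0,"rz":0,"x":0,"y":12,"z":0,"fingers":0},{"rx":0,"ry":0,"rz":0,"x":0,"y":8,"z":0,"fingers":0},{"rx":0,"ry":0,"rz":0,"x":0,"y":0,"z":0,"fingers":0},{"rx":0,"ry":0,"rz":0,"x":0,"y":0,"z":0,"fingers":0}]' >/dev/null; python3 mz.py
python3 - <<'E'
from h import *
im,d,p,s=shot('w17'); cv2.imwrite('pics/w17c.png',cv2.resize(im[190:290,205:310],None,fx=6,fy=6,interpolation=2))
E
```

```text
yaw -1.54 ee [513.73 239.62  79.25] M [ 0.028  0.008 -0.02 ] F [0.53 0.09 0.12] 38.7833
```

View pics/w17c.png

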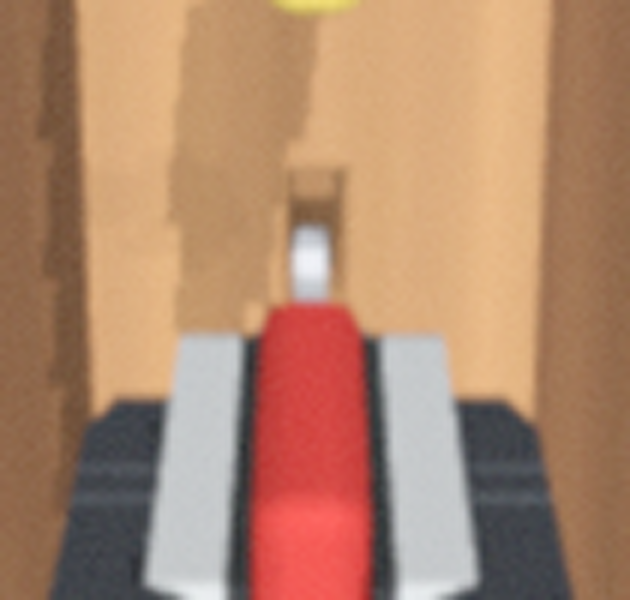

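```bash
python3 -m inch '[{"rx":0,"ry":0,"rz":0,"x":0.5,"y":2,"z":0.7,"fingers":0},{"rx":0,"ry":0,"rz":0,"x":0,"y":2,"z":0,"fingers":0},{"rx":0,"ry":0,"rz":0,"x":0,"y":2,"z":0,"fingers":0},{"rx":0,"ry":0,"rz":0,"x":0,"y":0,"z":0,"fingers":0},{"rx":0,"ry":0,"rz":0,"x":0,"y":0,"z":0,"fingers":0}]' >/dev/null; python3 mz.py
python3 -m inch '[{"rx":0,"ry":0,"rz":0,"x":0,"y":1,"z":0,"fingers":0},{"rx":0,"ry":0,"rz":0,"x":0,"y":1,"z":0,"fingers":0},{"rx":0,"ry":0,"rz":0,"x":0,"y":1,"z":0,"fingers":0},{"rx":0,"ry":0,"rz":0,"x":0,"y":1,"z":0,"fingers":0},{"rx":0,"ry":0,"rz":0,"x":0,"y":0,"z":0,"fingers":0}]' >/dev/null; python3 st.py
python3 - <<'E'
from h import *
im,d,p,s=shot('w18'); cv2.imwrite('pics/w18c.png',cv2.resize(im[190:290,205:310],None,fx=6,fy=6,interpolation=2))
E
```

```text
yaw -1.53 ee [514.02 240.23  72.95] M [-0.006  0.002  0.01 ] F [-0.04  0.13  0.17] 39.5
ee [513.79 240.12  68.61] yaw -1.53 Ft [0.27 0.17 0.63] Mt [-0.021  0.001 -0.003] w 0.094 t 39.9167 q6 0.461
```

View pics/w18c.png

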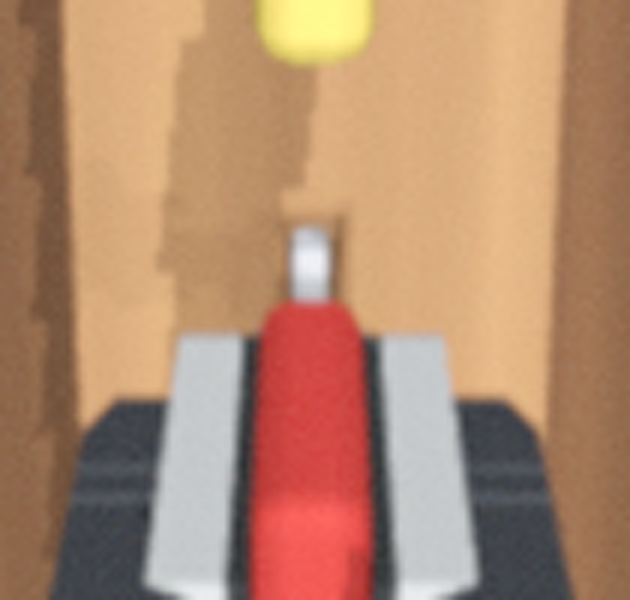

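```bash
python3 -m inch '[{"rx":0,"ry":0,"rz":0,"x":0.3,"y":1,"z":0,"fingers":0},{"rx":0,"ry":0,"rz":0,"x":0,"y":1,"z":0,"fingers":0},{"rx":0,"ry":0,"rz":0,"x":0,"y":1,"z":0,"fingers":0},{"rx":0,"ry":0,"rz":0,"x":0,"y":1,"z":0,"fingers":0},{"rx":0,"ry":0,"rz":0,"x":0,"y":0,"z":0,"fingers":0}]' >/dev/null; python3 st.py
python3 -m inch '[{"rx":0,"ry":0,"rz":0,"x":0,"y":1.2,"z":0,"fingers":0},{"rx":0,"ry":0,"rz":0,"x":0,"y":1.2,"z":0,"fingers":0},{"rx":0,"ry":0,"rz":0,"x":0,"y":1.2,"z":0,"fingers":0},{"rx":0,"ry":0,"rz":0,"x":0,"y":1.2,"z":0,"fingers":0},{"rx":0,"ry":0,"rz":0,"x":0,"y":1.2,"z":0,"fingers":0}]' >/dev/null; python3 st.py
python3 -m inch '[{"rx":0,"ry":0,"rz":0,"x":0,"y":1.2,"z":0,"fingers":0},{"rx":0,"ry":0,"rz":0,"x":0,"y":1.2,"z":0,"fingers":0},{"rx":0,"ry":0,"rz":0,"x":0,"y":1.2,"z":0,"fingers":0},{"rx":0,"ry":0,"rz":0,"x":0,"y":1.2,"z":0,"fingers":0},{"rx":0,"ry":0,"rz":0,"x":0,"y":1.2,"z":0,"fingers":0}]' >/dev/null; python3 st.py
```

```text
ee [514.12 240.12  64.64] yaw -1.54 Ft [ 0.94 -0.03 -0.03] Mt [0.029 0.005 0.028] w 0.096 t 40.3833 q6 0.461
ee [514.25 240.18  58.74] yaw -1.53 Ft [-0.02  0.02 -0.95] Mt [ 0.011 -0.001  0.015] w 0.097 t 40.8 q6 0.461
ee [514.23 240.18  52.75] yaw -1.54 Ft [0.86 0.13 0.29] Mt [-0.004 -0.063 -0.013] w 0.095 t 41.2167 q6 0.461
```

5.4 mm left, force-free.

```bash
python3 -m inch '[{"rx":0,"ry":0,"rz":0,"x":0,"y":1.2,"z":0,"fingers":0},{"rx":0,"ry":0,"rz":0,"x":0,"y":1.2,"z":0,"fingers":0},{"rx":0,"ry":0,"rz":0,"x":0,"y":1.2,"z":0,"fingers":0},{"rx":0,"ry":0,"rz":0,"x":0,"y":0.9,"z":0,"fingers":0},{"rx":0,"ry":0,"rz":0,"x":0,"y":0,"z":0,"fingers":0}]' >/dev/null; python3 st.py
python3 -m inch '[{"rx":0,"ry":0,"rz":0,"x":0,"y":0.4,"z":0,"fingers":0},{"rx":0,"ry":0,"rz":0,"x":0,"y":0.4,"z":0,"fingers":0},{"rx":0,"ry":0,"rz":0,"x":0,"y":0.2,"z":0,"fingers":0},{"rx":0,"ry":0,"rz":0,"x":0,"y":0,"z":0,"fingers":0},{"rx":0,"ry":0,"rz":0,"x":0,"y":0,"z":0,"fingers":0}]' >/dev/null; python3 st.py
```

```text
ee [514.12 240.12  48.15] yaw -1.54 Ft [0.28 0.16 0.17] Mt [ 0.03  -0.031  0.016] w 0.095 t 41.6333 q6 0.461
ee [514.27 240.2   47.41] yaw -1.53 Ft [ 0.21  0.37 -0.89] Mt [0.026 0.002 0.06 ] w 0.094 t 42.05 q6 0.461
```

```bash
python3 -m inch '[{"rx":0,"ry":0,"rz":0,"x":0,"y":0.3,"z":0,"fingers":0},{"rx":0,"ry":0,"rz":0,"x":0,"y":0,"z":0,"fingers":0},{"rx":0,"ry":0,"rz":0,"x":0,"y":0,"z":0,"fingers":0},{"rx":0,"ry":0,"rz":0,"x":0,"y":0,"z":0,"fingers":0},{"rx":0,"ry":0,"rz":0,"x":0,"y":0,"z":0,"fingers":0}]' >/dev/null; python3 mz.py
```

```text
yaw -1.54 ee [514.32 240.22  47.37] M [-0.151  0.013  0.289] F [-1.61 -5.63 -0.75] 42.7167
```

Collar is seated on the block (5.6 N at z 47.4, the same height as when grasped). Releasing and backing off.

```bash
python3 -m inch '[{"rx":0,"ry":0,"rz":0,"x":0,"y":-0.3,"z":0,"fingers":0},{"rx":0,"ry":0,"rz":0,"x":0,"y":0,"z":0,"fingers":0.12},{"rx":0,"ry":0,"rz":0,"x":0,"y":0,"z":0,"fingers":0.2},{"rx":0,"ry":0,"rz":0,"x":0,"y":0,"z":0,"fingers":0.3},{"rx":0,"ry":0,"rz":0,"x":0,"y":0,"z":0,"fingers":0.4}]'
python3 -m inch '[{"rx":0,"ry":0,"rz":0,"x":0,"y":0,"z":0,"fingers":0.4},{"rx":0,"ry":0,"rz":0,"x":0,"y":-8,"z":0,"fingers":0.4},{"rx":0,"ry":0,"rz":0,"x":0,"y":-10,"z":0,"fingers":0.4},{"rx":0,"ry":0,"rz":0,"x":0,"y":-20,"z":0,"fingers":0.4},{"rx":0,"ry":0,"rz":0,"x":0,"y":-20,"z":0,"fingers":0.4}]'
python3 -m inch '[{"rx":0,"ry":0,"rz":0,"x":0,"y":-30,"z":0,"fingers":0.4},{"rx":0,"ry":0,"rz":0,"x":0,"y":-30,"z":0,"fingers":0.4},{"rx":0,"ry":0,"rz":0,"x":0,"y":-10,"z":0,"fingers":0.4},{"rx":0,"ry":0,"rz":0,"x":0,"y":0,"z":0,"fingers":0.4},{"rx":0,"ry":0,"rz":0,"x":0,"y":0,"z":0,"fingers":0.4}]'
python3 - <<'E'
from h import *
im,d,p,s=shot('w19'); W=cloud('wrist',d,p)
for n,m in masks(im).items():
    m=m&(W[...,2]>.04)&(W[...,2]<.1)&(abs(W[...,1]-.235)<.09); w=W[m&(W[...,2]>.074)]
    if len(w):print(n,np.median(w,0).round(4),cv2.minAreaRect((w[:,:2]*1000).astype(np.float32)))
for n in('scene','top'):
  im,d=grab_frame(n); cv2.imwrite(f'pics/{n}3.png',im)
E
```

```text
t: 43.13
ee_pos: [0.5142, 0.2402, 0.0472]
ee_rot: [0.707, -0.01, 0.009, -0.707]
force: [-0.3, 0.1, 0.3]
gripper_width: 0.401
t: 43.55
ee_pos: [0.514, 0.2401, 0.1065]
ee_rot: [0.707, -0.01, 0.009, -0.707]
force: [-0.2, -0.5, 0.5]
gripper_width: 0.399
t: 43.97
ee_pos: [0.5144, 0.2402, 0.1761]
ee_rot: [-0.707, 0.009, -0.01, 0.707]
force: [-0.2, 0.8, -0.8]
gripper_width: 0.397
red [0.5156 0.2419 0.0779] ((515.5799560546875, 240.9254608154297), (25.69094467163086, 8.107771873474121), 88.2072525024414)
blue [0.5138 0.1899 0.078 ] ((514.1848754882812, 188.80279541015625), (26.4050350189209, 6.891081809997559), 88.34620666503906)
yel [0.5159 0.2903 0.0778] ((516.9187622070312, 291.5144348144531), (27.856700897216797, 9.10730266571045), 88.12581634521484)
```

View pics/w19.png

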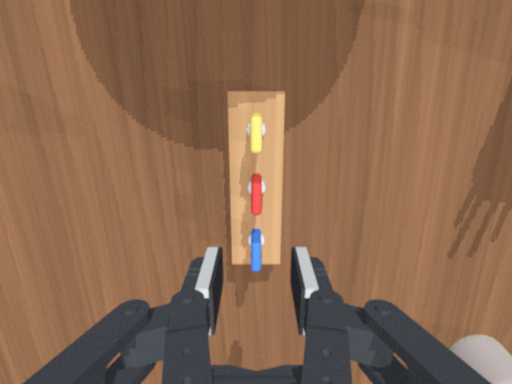

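View pics/scene3.png

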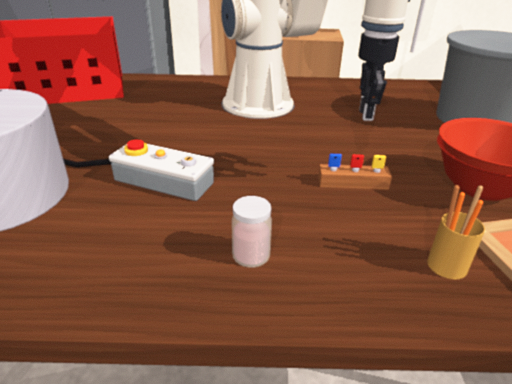

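The red key is back in the middle slot at its original height, with the block view matching the start. In the scene view the other keys and the jar look untouched. Handing in.

```bash
python3 -c "
from rig import *
print(sign_off())"
```

```text
the job is handed in; nothing more can be done
None
```

The beater's key switch has been worked through the full reset, and the red key is back in its own slot. I handed the job in at about 44 s of the 72 s allowed.

**What I did:**
1. **Insert:** I took the red key from the middle slot and pushed it home in the switch. The collar made contact at about 6.6 N.
2. **Clockwise stop:** I turned it clockwise until the stop was felt and held it there at about 0.2 N·m for more than 1.5 s.
3. **Back to upright:** I turned it back until the upright stop was felt, at 0.19 N·m.
4. **Return:** I centred the key in its play, drew it straight out with almost no force, and lowered it into its slot until the collar rested on the block.

**Last checks:**
- **Key seating:** the top of the red bow is at 77.9 mm, against 78.0 mm before and 78 mm for a key fully down.
- **Other keys and jar:** blue and yellow are within about 0.3 mm of where they were, and the jar looks unmoved in the scene picture.
- **Key switch and emergency stop:** after I drew the key out, the slot was upright. The arm stayed well clear of the emergency stop throughout.
- **Robot:** the gripper is open and well above the block, touching nothing.

**Disagreement and limits:** the wrist camera's positions were off by 1–2.5 mm depending on the pose, so I aligned the key by its position relative to the slot in the same picture. While the key turned, it pressed sideways with up to about 6 N, because I was holding it about 1.2 mm off centre. I had no direct reading of the plug's angle; both stops were judged from the rising torque.

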